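# Shut and clip down a food box

## Task

Press the lid of the food box fully shut, and only then fold down the three clip flaps around its rim (front, left, right) until each has snapped home behind its catch and the whole lid is held. The plastic is brittle: touch it slowly, without knocks, never push on the box, lid or clips harder than 25 N, and leave the tin and the yoghurt cup where they stand.

Things in the scene. Friction and masses are not known exactly. Their poses are not given: they have to be found in the camera images.
- tray: low wooden tray, 150 (x) x 190 (y) x 12 mm, fixed; origin at the centre of its underside; its -x side is the front (faces the robot), +y is left. A thin rubber mat with low corner stops lies fast in it, up to 9 mm off-centre in x and y (not measured); the food box stands on the mat between the stops, sides parallel to the tray's
- box_centre (a point): centre of the underside of the food box (white, 110 x 150 x 72 mm without lid). It has 8 mm of play between the mat's corner stops in x and y: pushed sideways with about 3 N it slides until a stop holds it firmly (where is not measured); it cannot tip or lift out
- lid_hinge (a point): middle of the lid's hinge axis (along tray y) at the top of the back wall of the box, 57 mm behind the box centre; slides with the box. The lid is a grey plate 114 (front to back) x 154 x 8 mm; shut, its underside is level with this point, 77 mm above the worktop, its top 8 mm higher (low ribs 11 mm)
- lid (a joint): lid angle, rad: 0 = fully shut; positive = front edge raised. Stiff hinge: stays where it is left; about 7 N down or up near the front edge moves it (so a finger dragging a clip upward can lift it); at 0 it stops on its rubber seal, which gives about 1 mm under 10 N.
- clip_front_hinge (a point): middle of the pin of the front clip, on the lid (moves with it; lid shut: 81 mm above the worktop). The clip is a grey flap 46 mm wide along the pin, 36 mm from pin to free end, 4 mm thick, hook on its inner side. Folded, its outer face is 3 mm further out than the pin, its free end 36 mm below it. Lid shut: 123 mm in front of lid_hinge. Open, it points to tray -x.
- clip_left_hinge (a point): middle of the pin of the left clip, on the lid (moves with it; lid shut: 81 mm above the worktop). The clip is a grey flap 46 mm wide along the pin, 36 mm from pin to free end, 4 mm thick, hook on its inner side. Folded, its outer face is 3 mm further out than the pin, its free end 36 mm below it. Lid shut: 72 mm in front of lid_hinge, 86 mm left. Open, it points to tray +y.
- clip_right_hinge (a point): middle of the pin of the right clip, on the lid (moves with it; lid shut: 81 mm above the worktop). The clip is a grey flap 46 mm wide along the pin, 36 mm from pin to free end, 4 mm thick, hook on its inner side. Folded, its outer face is 3 mm further out than the pin, its free end 36 mm below it. Lid shut: 72 mm in front of lid_hinge, 86 mm right. Open, it points to tray -y.
- clip_front (a joint): angle of the front clip flap, rad: 0 = straight out from the shut lid, negative = tips up, about 1.55 = folded down and snapped home, parallel to the box wall. Swings almost freely to about 1.2, where its hook meets a sprung catch bar and stands firm; about 7 N pushed inward near its free end carries it through, then it snaps against a rubber stop at about 1.55 and stays
- clip_left (a joint): angle of the left clip flap, rad: 0 = straight out from the shut lid, negative = tips up, about 1.55 = folded down and snapped home, parallel to the box wall. Swings almost freely to about 1.2, where its hook meets a sprung catch bar and stands firm; about 7 N pushed inward near its free end carries it through, then it snaps against a rubber stop at about 1.55 and stays
- clip_right (a joint): angle of the right clip flap, rad: 0 = straight out from the shut lid, negative = tips up, about 1.55 = folded down and snapped home, parallel to the box wall. Swings almost freely to about 1.2, where its hook meets a sprung catch bar and stands firm; about 7 N pushed inward near its free end carries it through, then it snaps against a rubber stop at about 1.55 and stays
- fish_tin: bystander: round food tin, 86 mm across, 40 mm high, upright to the left of the box; origin at the centre of its underside
- yoghurt_cup: bystander: closed yoghurt cup, 72 mm across, 71 mm high, upright to the right of the box; origin at the centre of its underside

How it is judged:
On the way, in this order (a step that is already met when the one before it is completed fails the run):
1. the lid is fully shut while all three clips are still open (value of joint lid below 0.02 rad and value of joint each of clip_front, clip_left, clip_right below 1.2 rad), for 0.2 s.
2. all three clips are folded down and snapped home (value of joint each of clip_front, clip_left, clip_right above 1.47 rad), for 0.2 s.
At the end, for the whole second after the job is handed in: the lid is shut (angle under 0.02 rad) and all three clips are snapped home (angle over 1.47 rad) (all of step 2 and value of joint lid below 0.02 rad); the robot touches nothing.
It fails at once if the box, lid, clips or tray pushed with more than 35 N (contact force between any of the fingers, the arm and tray above 35 N).
It fails at once if a bystander moved more than 30 mm (distance of any of fish_tin, yoghurt_cup from where it was at the start of the episode above 0.03 m).
It fails at once if a bystander tipped over (angle between any of fish_tin, yoghurt_cup's own z axis and vertical above 0.4 rad).
It also fails if it takes over 67 s, if anything falls off the work surface, if the arm or the gripper's body presses on something with over 40 N, if the wrist force passes 120 N, or if a joint passes its speed limit or range.

## Robot

A 6-joint arm with a two-finger parallel gripper is mounted at the origin on a cart in front of the work surface, level with it; the furniture and walls round the work are solid. World frame = base frame: x ahead of the robot, y to its left, z up, the work surface at z = 0. Lengths are in m, angles in rad, forces in N, time in s.
With the tool pointing down it reaches from about 0.35 to 1 m from the base axis. Payload 7.1 kg.
Tool frame: the origin (TCP) lies at the very end of the fingers, on their centre line; the grasp point (between the pads) lies 19 mm behind it; y points along the fingers, z is the direction in which the jaws open and shut, and the axes are right-handed (so a half turn about y gives the same grasp; the last joint's range is limited). The gripper opens to 85 mm and grips with 20 to 120 N. Pads are 22 mm wide; open, the fingers measure 114 mm over their backs; the gripper's body (76 mm by 85 mm) begins 54 mm behind the grasp point. The pads swing forward as they close: fully open they stand 13 mm farther back than shut.
Start: joints at [1.247, 0.423, 1.63, -0, 1.089, -0.019], TCP at [0.188, 0.596, 0.201] pointing down, gripper open.
Joint ranges: [-3, 3], [-0.9, 2.11], [0.09, 2.58], [-1.31, 4.45], [0.11, 2.69], [-2.54, 2.54]. Speed limits (rad/s): [2.39, 2.39, 3.01, 3.14, 3.14, 3.14].

## Interface

Orientations are given as a unit quaternion [w, x, y, z].
In Python, from bench import env gives the robot as it stands.
- The arm moves only by the tool carry_out, never from a script. Its argument "increments" is a list of rows, each an object with "grip": the finger opening in mm, from 0 to 85.4; "dp": the shift along the tool's x, y, z normalised to -1 to 1, where 1 is 600 mm, a list of three; "spin": the turn about the tool's y normalised to -1 to 1, where 1 is 360 degrees. A call has 1 to 20 rows; each row is the pose to reach, as a shift and turn from the pose commanded when the call began, along the tool's axes at that moment, turning the shorter way round; what a row does not reach only later rows make up. A row lasts 1/12 s, in which the tool goes at most 41.7 mm and 7.16 degrees, less where a joint would pass 70% of its speed; a pose out of reach is approached as far as the arm can. A call with a number of a shift or a turn outside -1 to 1 is refused whole. A call with a gripper value outside its range is refused whole. The fingers move at their own pace and stop on an object; "force" is the grip in N (left out, the last holds). Time passes only in rows, so rows that repeat a pose let the fingers close. It gives the time, the measured TCP pose, the force and the opening at its end, in the units of the state.
- env.get_state(): the state, without advancing time (a new reading comes with each control period).
- env.snapshot(name): name is "side" or "top"; returns the picture (420x560x3 uint8, blue, green, red); there is no depth.
- env.get_calibration(name): a dict with "fx", "fy", "cx", "cy" (pixels), "R" (3x3) and "t" (3): a world point X has camera coordinates R X + t. Camera axes: x right, y down, z forward; pixel columns grow to the right and rows downward; lengths in m; the calibration is good to about 2 mm. A picture is of the moment at which its call begins. get_calibration takes no time and is no camera call.
- env.sign_off(): hands the job in, once; it reports no verdict.
The state is a dict: "clock": time; "joints": joint angles; "joint_velocities": joint speeds; "effort": joint torques, N m; "tool_pos": TCP position; "orientation": TCP orientation; "ft_force": force on the tool from outside, world axes, zero at the start; "torque": the same for the moment, N m; "width": opening from 0.0 (shut) to 1.0 (fully open).
Only numpy, scipy, OpenCV 4.12 (cv2) and the standard library are available. Lean on these libraries where they do the work, as an engineer would, in place of code of your own. Each camera call takes 0.05 s, during which the arm holds its last target.

## Working session

There is one attempt and no reset: what is moved stays moved. The work goes in short steps, Python scripts to look and compute and a tool call to move; the robot and the scene stay as the last step left them, time stands still between calls to the robot, and variables do not carry over. Pictures are saved under pics/ and viewed, and the job is handed in when it is done.

Besides the shell and the picture viewer there is one more tool, called after "Request:" as name(argument=value, ...), one argument or row to a line, values as JSON. carry_out: Moves the arm, as the interface text tells. Scaled input: -1 to 1 covers 600 mm each way for a shift and 360 degrees each way for a turn. Its arguments: {"type":"object","properties":{"increments":{"type":"array"},"force":{"type":"number"}},"required":["increments"]}

```bash
ls; mkdir -p pics
python3 - <<'E'
from bench import env
import cv2
s=env.get_state()
for k,v in s.items(): print(k,v)
for n in("side","top"):
    cv2.imwrite(f"pics/{n}0.png",env.snapshot(n)); print(n,env.get_calibration(n))
E
```

```text
pics
clock 0.0
joints [ 1.24700567e+00  4.23847055e-01  1.63072815e+00 -1.23895378e-05
  1.08860131e+00 -1.89971222e-02]
joint_velocities [-1.06293233e-03  2.24942262e-04  2.10198908e-03  7.16679687e-04
  1.03857610e-04 -7.78760623e-05]
effort [ 2.36636886e-03 -5.57408381e+01 -2.81730223e+01  3.45052456e-05
  7.61459931e-03 -3.91431843e-05]
tool_pos [0.18734057 0.59561384 0.19992687]
orientation [-0.69835912  0.69946399 -0.10743379  0.10725042]
ft_force [-0.77579292  0.06090883 -0.03569148]
torque [ 0.02319668 -0.03475494 -0.00172846]
width 1.0006841987318074
side {'fx': 481.6317677819322, 'fy': 481.6317677819322, 'cx': 284.8017250402323, 'cy': 211.15285317008465, 'R': array([[-0.99109701, -0.13286496,  0.00858023],
       [-0.0721373 ,  0.48170285, -0.87336051],
       [ 0.11190589, -0.86620394, -0.48699878]]), 't': array([0.5155567 , 0.11160996, 1.08376241])}
top {'fx': 518.7577535721877, 'fy': 518.7577535721877, 'cx': 277.167081462975, 'cy': 203.60710532794909, 'R': array([[-0.02167744, -0.99972726, -0.00868826],
       [-0.99411851,  0.02247651, -0.10593957],
       [ 0.10610596,  0.00634066, -0.99433461]]), 't': array([0.0060809 , 0.54188818, 1.12554773])}
```

View pics/side0.png

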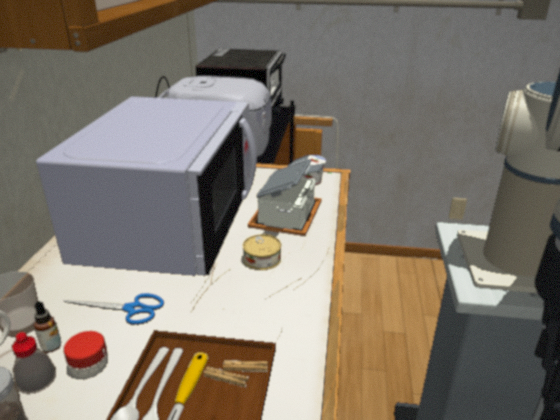

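View pics/top0.png

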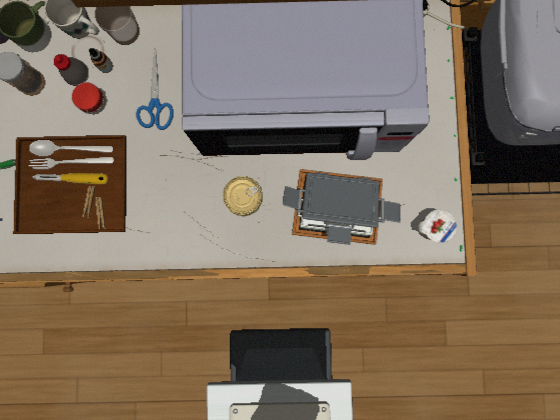

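```bash
cat > h.py <<'E'
import numpy as np, cv2
from bench import env
def C(n):
    return env.get_calibration(n)
def proj(n,X):
    c=C(n); p=c["R"]@np.asarray(X,float)+c["t"]; return np.array([c["fx"]*p[0]/p[2]+c["cx"],c["fy"]*p[1]/p[2]+c["cy"]])
def back(n,uv,z):
    c=C(n); d=c["R"].T@np.array([(uv[0]-c["cx"])/c["fx"],(uv[1]-c["cy"])/c["fy"],1]); o=-c["R"].T@c["t"]
    return o+d*(z-o[2])/d[2]
def crop(img,x0,y0,x1,y1,k,name):
    cv2.imwrite(name,cv2.resize(img[y0:y1,x0:x1],None,fx=k,fy=k,interpolation=cv2.INTER_CUBIC))
E
python3 - <<'E'
from h import *
crop(cv2.imread("pics/top0.png"),275,150,475,270,4,"pics/t0c.png")
crop(cv2.imread("pics/side0.png"),220,130,370,240,5,"pics/s0c.png")
print(proj("top",[.188,.596,.2]),proj("side",[.188,.596,.2]),proj("top",[0,0,0]))
E
```

```text
[-47.91057708 393.11915422] [531.68507151 417.54774509] [279.96972813 453.35990434]
```

View pics/t0c.png

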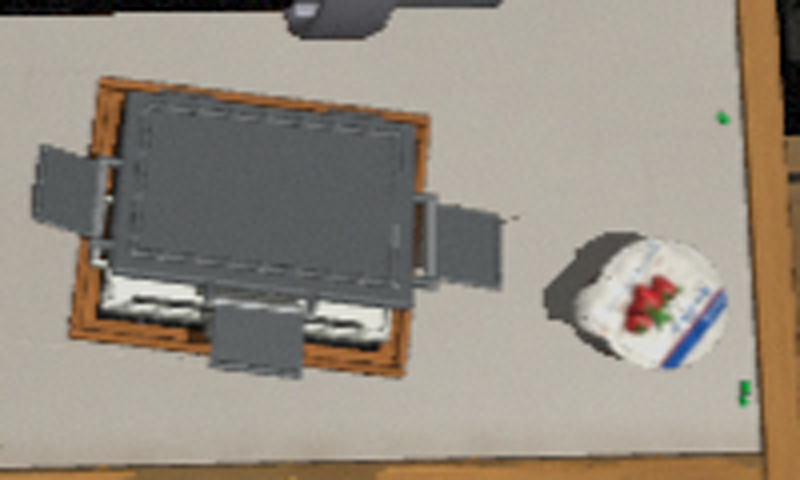

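View pics/s0c.png

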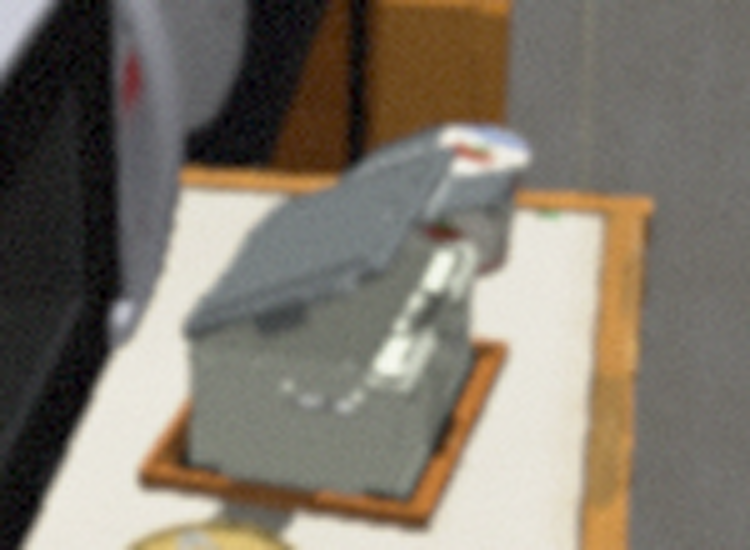

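```bash
cat > fit.py <<'E'
from h import *
from scipy.optimize import least_squares
def Rz(a): c,s=np.cos(a),np.sin(a); return np.array([[c,-s,0],[s,c,0],[0,0,1]])
def tw(p,loc): return np.array([p[0],p[1],0])+Rz(p[2])@np.asarray(loc,float)
def lidpt(p,f,l,h):  # f mm in front of hinge, l left, h above underside
    a=p[5]; x=-f*np.cos(a)-h*np.sin(a)*-1*-1 if 0 else None
    # rotate: forward vec (-1,0,0)->(-cos,0,sin); up (0,0,1)->(sin,0,cos)
    v=f*np.array([-np.cos(a),0,np.sin(a)])+h*np.array([np.sin(a),0,np.cos(a)])+np.array([0,l,0])
    return tw(p,v+np.array([p[3]+.057,p[4],.077]))
t=lambda u,v:("top",275+(u+.5)/4-.5,150+(v+.5)/4-.5)
s=lambda u,v:("side",220+(u+.5)/5-.5,130+(v+.5)/5-.5)
def pts(p):
    o=[]
    for m,(x,y) in [(t(101,78),(.075,.095)),(t(430,115),(.075,-.095)),(t(404,377),(-.075,-.095)),(t(69,337),(-.075,.095)),
      (s(140,480),(.075,.095)),(s(425,522),(-.075,.095)),(s(507,343),(-.075,-.095))]:
        o.append((m,tw(p,(x,y,.012))))
    for m,f,l,h in [(t(126,92),0,.077,.008),(t(415,125),0,-.077,.008),(t(410,306),.114,-.077,.008),(t(113,270),.114,.077,.008)]:
        o.append((m,lidpt(p,f,l,h)))
    o.append((s(190,325),lidpt(p,0,.077,.004)))
    # clip ends: front
    a=p[6]
    for m,l in [(t(210,368),.023),(t(301,378),-.023)]:
        o.append((m,lidpt(p,.123+.036*np.cos(a),l,.004-.036*np.sin(a))))
    for m,f in [(t(38,147),.072-.023),(t(33,222),.072+.023)]:
        o.append((m,lidpt(p,f,.086+.036*np.cos(p[7]),.004-.036*np.sin(p[7]))))
    for m,f in [(t(501,213),.072-.023),(t(500,290),.072+.023)]:
        o.append((m,lidpt(p,f,-.086-.036*np.cos(p[8]),.004-.036*np.sin(p[8]))))
    return o
def res(p):
    r=[proj(m[0],X)-m[1:] for m,X in pts(p)]
    return np.concatenate([np.ravel(r),[p[3]/.01,p[4]/.01,(p[6])/.5,p[7]/.5,p[8]/.5]])
if __name__=="__main__":
    sol=least_squares(res,[.45,-.12,-.15,0,0,.5,0,0,0],loss="soft_l1")
    print(np.round(sol.x,4)); print(np.round(sol.fun[:-5].reshape(-1,2),1).tolist())
    np.save("p.npy",sol.x)
    for n,uv,z in [("top",(384.5,225),.071),("top",(242.5,195.5),.04),("side",(262,245),.04)]: print(n,back(n,uv,z))
E
python3 fit.py
```

```text
[ 0.5353 -0.1403 -0.1399 -0.0052  0.002   0.4826  0.0668 -0.3548 -0.0171]
[[-1.1, -0.6], [0.0, -0.2], [0.0, 0.2], [-0.7, 0.2], [-0.7, -2.8], [1.1, -2.3], [0.8, -1.3], [0.2, -0.1], [0.0, -0.1], [1.3, 0.3], [-0.9, 0.3], [-1.0, 2.0], [-0.1, -0.1], [0.4, 0.2], [0.2, 0.0], [-0.9, -0.3], [-0.2, 0.3], [0.6, -0.2]]
top [ 0.48640052 -0.23378834  0.071     ]
top [0.56042851 0.0701666  0.04      ]
side [0.56047917 0.07917264 0.04      ]
```

Run:
```python
from fit import *
from scipy.spatial.transform import Rotation as Ro
q=env.get_state()["orientation"]; R=Ro.from_quat([q[1],q[2],q[3],q[0]]).as_matrix(); print(R.round(4))
p=np.load("p.npy")
print("yoghurt",back("top",(437.3,225),.071),"microw",back("top",(300,153),0.0),back("top",(360,155),0.1))
for n,v in dict(hinge=(0,0,0),front=(.123,0,.004),left=(.072,.086,.004),right=(.072,-.086,.004)).items():
    print(n,lidpt(p,*v).round(4), end=' '); p2=p.copy(); p2[5]=0; print(lidpt(p2,*v).round(4))
p2=p.copy(); p2[5]=0
print("press",lidpt(p2,.085,0,.008))
```

```text
[[ 9.539e-01 -5.000e-04  3.001e-01]
 [-3.001e-01 -1.400e-03  9.539e-01]
 [-0.000e+00 -1.000e+00 -1.500e-03]]
yoghurt [ 0.48390531 -0.34594017  0.071     ] microw [ 0.66101438 -0.06087544  0.        ] [ 0.63323937 -0.18295362  0.1       ]
hinge [ 0.5868 -0.1456  0.077 ] [ 0.5868 -0.1456  0.077 ]
front [ 0.4808 -0.1307  0.1376] [ 0.465  -0.1284  0.081 ]
left [ 0.5375 -0.0518  0.114 ] [ 0.5275 -0.0504  0.081 ]
right [ 0.5135 -0.2221  0.114 ] [ 0.5036 -0.2207  0.081 ]
press [ 0.50267886 -0.13373712  0.085     ]
```

Request:
carry_out(
  increments=[
    {"grip":0,"dp":[0.866,0.05,-1.0],"spin":-0.0264},
    {"grip":0,"dp":[0.866,0.05,-1.0],"spin":-0.0264},
    {"grip":0,"dp":[0.866,0.05,-1.0],"spin":-0.0264},
    {"grip":0,"dp":[0.866,0.05,-1.0],"spin":-0.0264},
    {"grip":0,"dp":[0.866,0.05,-1.0],"spin":-0.0264},
    {"grip":0,"dp":[0.866,0.05,-1.0],"spin":-0.0264},
    {"grip":0,"dp":[0.866,0.05,-1.0],"spin":-0.0264},
    {"grip":0,"dp":[0.866,0.05,-1.0],"spin":-0.0264},
    {"grip":0,"dp":[0.866,0.05,-1.0],"spin":-0.0264},
    {"grip":0,"dp":[0.866,0.05,-1.0],"spin":-0.0264},
    {"grip":0,"dp":[0.866,0.05,-1.0],"spin":-0.0264},
    {"grip":0,"dp":[0.866,0.05,-1.0],"spin":-0.0264},
    {"grip":0,"dp":[0.866,0.05,-1.0],"spin":-0.0264},
    {"grip":0,"dp":[0.866,0.05,-1.0],"spin":-0.0264},
    {"grip":0,"dp":[0.866,0.05,-1.0],"spin":-0.0264},
    {"grip":0,"dp":[0.866,0.05,-1.0],"spin":-0.0264},
    {"grip":0,"dp":[0.866,0.05,-1.0],"spin":-0.0264},
    {"grip":0,"dp":[0.866,0.05,-1.0],"spin":-0.0264},
    {"grip":0,"dp":[0.866,0.05,-1.0],"spin":-0.0264},
    {"grip":0,"dp":[0.866,0.05,-1.0],"spin":-0.0264},
  ],
)

```text
clock: 1.77
tool_pos: [0.506, -0.1378, 0.1707]
orientation: [-0.705, 0.706, -0.049, 0.051]
ft_force: [0.6, 0.8, 0.2]
width: 0.0
```

Request:
carry_out(
  increments=[
    {"grip":0,"dp":[-0.008,0.01,0.0],"spin":0},
    {"grip":0,"dp":[-0.008,0.02,0.0],"spin":0},
    {"grip":0,"dp":[-0.008,0.03,0.0],"spin":0},
    {"grip":0,"dp":[-0.008,0.04,0.0],"spin":0},
    {"grip":0,"dp":[-0.008,0.047,0.0],"spin":0},
    {"grip":0,"dp":[-0.008,0.052,0.0],"spin":0},
    {"grip":0,"dp":[-0.008,0.056,0.0],"spin":0},
    {"grip":0,"dp":[-0.008,0.06,0.0],"spin":0},
    {"grip":0,"dp":[-0.008,0.064,0.0],"spin":0},
    {"grip":0,"dp":[-0.008,0.068,0.0],"spin":0},
    {"grip":0,"dp":[-0.008,0.072,0.0],"spin":0},
    {"grip":0,"dp":[-0.008,0.076,0.0],"spin":0},
    {"grip":0,"dp":[-0.008,0.08,0.0],"spin":0},
  ],
)

```text
clock: 2.85
tool_pos: [0.4984, -0.1315, 0.1226]
orientation: [-0.705, 0.705, -0.049, 0.049]
ft_force: [0.9, -0.0, -0.1]
width: 0.003
```

Run:
```python
from h import *
a=env.snapshot("top"); b=env.snapshot("side")
A=cv2.resize(a[140:280,270:470],None,fx=4,fy=4,interpolation=3)[:,:800]
cv2.imwrite("pics/t1.png",A); crop(b,220,110,370,230,5,"pics/s1.png"); print(env.get_state()["ft_force"],env.get_state()["tool_pos"])
```

```text
[ 0.55361587 -0.90800128 -0.61679719] [ 0.4981088  -0.13142857  0.12232265]
```

View pics/s1.png

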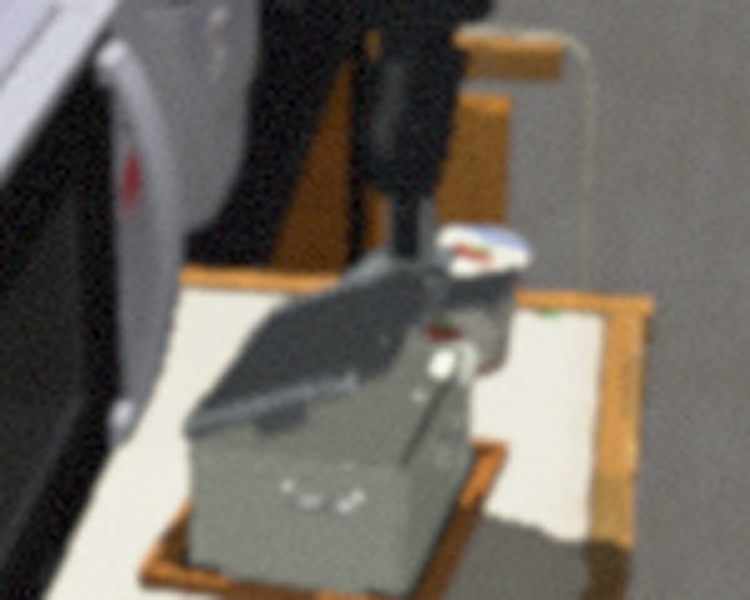

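View pics/t1.png

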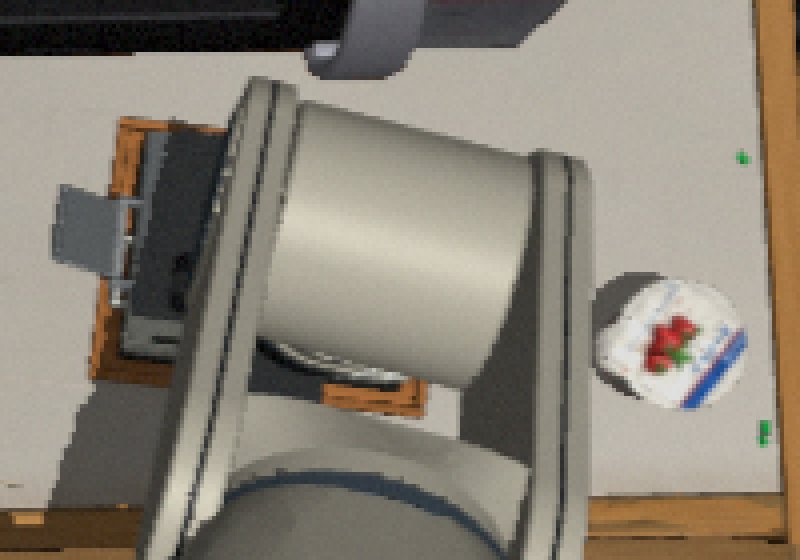

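Request:
carry_out(
  increments=[
    {"grip":0,"dp":[0,0.003,0],"spin":0},
    {"grip":0,"dp":[0,0.006,0],"spin":0},
    {"grip":0,"dp":[0,0.009,0],"spin":0},
    {"grip":0,"dp":[0,0.012,0],"spin":0},
    {"grip":0,"dp":[0,0.015,0],"spin":0},
    {"grip":0,"dp":[0,0.018,0],"spin":0},
  ],
)

```text
clock: 3.45
tool_pos: [0.4983, -0.1314, 0.1117]
orientation: [0.705, -0.705, 0.049, -0.049]
ft_force: [0.3, 0.4, -0.1]
width: 0.002
```

Run:
```python
from h import *
b=env.snapshot("side")
crop(b,220,110,370,230,5,"pics/s2.png"); print(env.get_state()["ft_force"],env.get_state()["tool_pos"],env.get_state()["torque"],env.get_state()["effort"])
print(proj("side",env.get_state()["tool_pos"]), (proj("side",env.get_state()["tool_pos"])-[220,110])*5)
```

```text
[-0.49538153 -0.64124342 -1.05462537] [ 0.49812789 -0.13135255  0.11141817] [-0.04110205  0.02431805 -0.01071259] [ 6.47246983e-03 -4.81467819e+01 -2.19288558e+01 -1.59044225e-04
  1.31102330e-03  1.02219425e-05]
[300.97836748 177.04773634] [404.89183738 335.2386817 ]
```

View pics/s2.png

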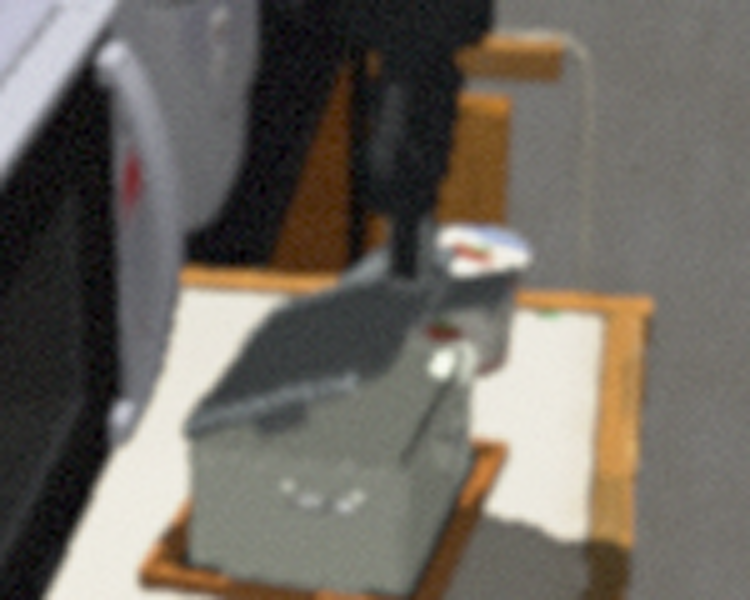

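Run:
```python
from h import *
a=cv2.imread("pics/side0.png")[110:230,240:340]; a=cv2.resize(a,(400,480),interpolation=3)
b=env.snapshot("side")[110:230,240:340]; b=cv2.resize(b,(400,480),interpolation=3)
cv2.imwrite("pics/cmp.png",np.hstack([a,b]))
import fit
p=np.load("p.npy")
for A in (.3,.4,.48,.56,.65):
    p[5]=A; print(A,[((proj("side",fit.lidpt(p,f,l,.008))-[240,110])*4).round().tolist() for f,l in [(0,.077),(.114,.077),(.114,-.077),(0,-.077)]])
```

```text
0.3 [[66.0, 340.0], [241.0, 313.0], [298.0, 213.0], [138.0, 240.0]]
0.4 [[64.0, 340.0], [234.0, 296.0], [292.0, 197.0], [137.0, 240.0]]
0.48 [[63.0, 341.0], [226.0, 283.0], [285.0, 185.0], [137.0, 240.0]]
0.56 [[63.0, 341.0], [218.0, 270.0], [278.0, 173.0], [136.0, 241.0]]
0.65 [[62.0, 341.0], [208.0, 256.0], [269.0, 160.0], [135.0, 241.0]]
```

View pics/cmp.png

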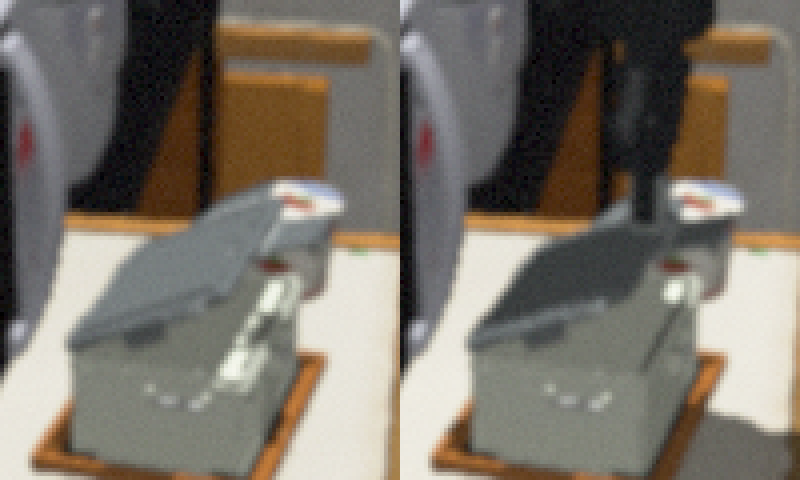

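Run:
```python
from h import *
b=env.snapshot("side")[145:215,250:330].astype(float); b=np.clip(b*2.2-40,0,255).astype(np.uint8)
cv2.imwrite("pics/enh.png",cv2.resize(b,None,fx=8,fy=8,interpolation=3))
```

```text
(no output)
```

View pics/enh.png

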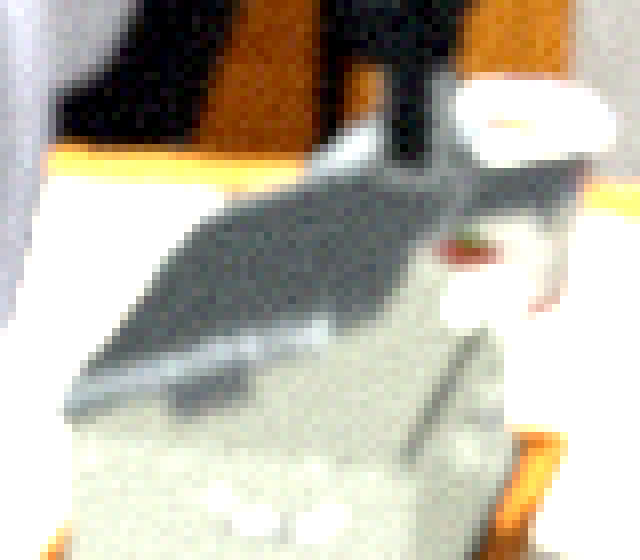

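Run:
```python
from h import *
o=[]
for im in (cv2.imread("pics/side0.png"),env.snapshot("side")):
    b=im[145:215,255:320].astype(float); b=255*(np.clip(b,0,255)/255)**.5
    o.append(cv2.resize(b.astype(np.uint8),(390,420),interpolation=3))
cv2.imwrite("pics/cmp2.png",np.hstack(o))
```

```text
(no output)
```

View pics/cmp2.png

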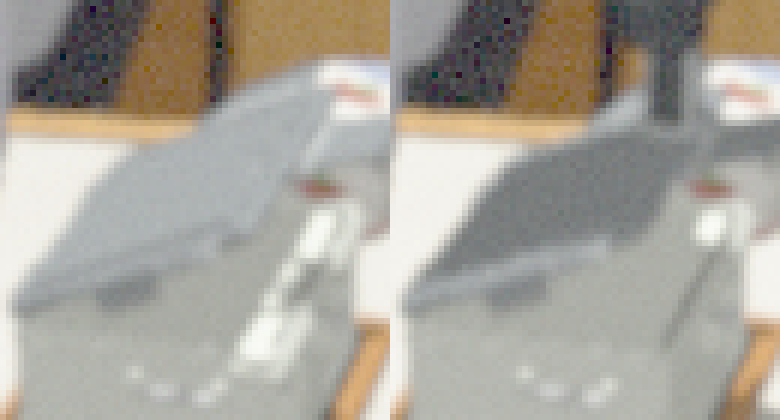

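Run:
```python
from h import *
for z in (.12,.138,.15): print(back("top",(340.1,221.6),z), back("top",(338.6,243),z))
for n in("top","side"):
    c=C(n); print(-c["R"].T@c["t"], np.linalg.det(c["R"]))
o=[]
for im in (cv2.imread("pics/top0.png"),env.snapshot("top")):
    o.append(cv2.resize(im[160:260,285:385],(400,400),interpolation=3))
cv2.imwrite("pics/cmp3.png",np.hstack(o)); print(env.get_state()["clock"])
```

```text
[ 0.49237683 -0.13397678  0.12      ] [ 0.44894182 -0.12943347  0.12      ]
[ 0.49113374 -0.13191995  0.138     ] [ 0.44843866 -0.12745404  0.138     ]
[ 0.49030502 -0.13054873  0.15      ] [ 0.44810322 -0.12613442  0.15      ]
[ 0.41940556 -0.01323723  1.1766313 ] 0.9999999999999996
[0.39773855 0.95349586 0.6208431 ] 0.9999999999999997
3.7
```

View pics/cmp3.png

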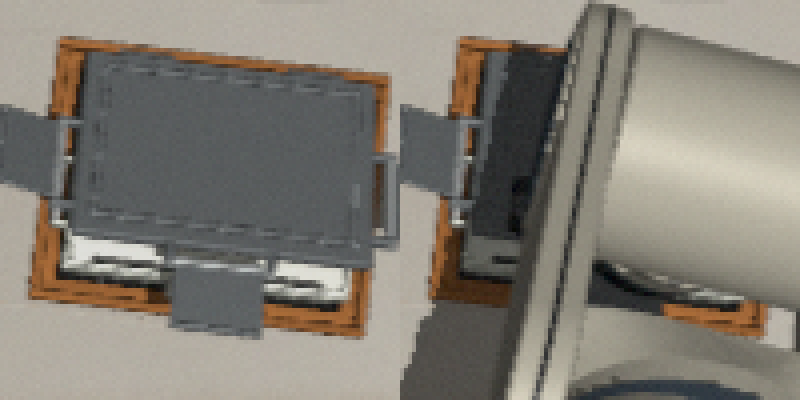

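Request:
carry_out(
  increments=[
    {"grip":0,"dp":[0,0.003,0],"spin":0},
    {"grip":0,"dp":[0,0.006,0],"spin":0},
    {"grip":0,"dp":[0,0.009,0],"spin":0},
  ],
)

```text
clock: 3.95
tool_pos: [0.4984, -0.1314, 0.1064]
orientation: [-0.705, 0.705, -0.049, 0.049]
ft_force: [0.2, 0.7, -0.4]
width: 0.002
```

Run:
```python
from h import *
print(env.get_state()["ft_force"],env.get_state()["tool_pos"])
b=env.snapshot("side")
b=b[125:215,235:335].astype(float); b=255*(np.clip(b,0,255)/255)**.5
cv2.imwrite("pics/s3.png",cv2.resize(b.astype(np.uint8),None,fx=6,fy=6,interpolation=3))
```

```text
[ 0.2262683   0.71990287 -0.4433919 ] [ 0.49838112 -0.13142986  0.10639282]
```

View pics/s3.png

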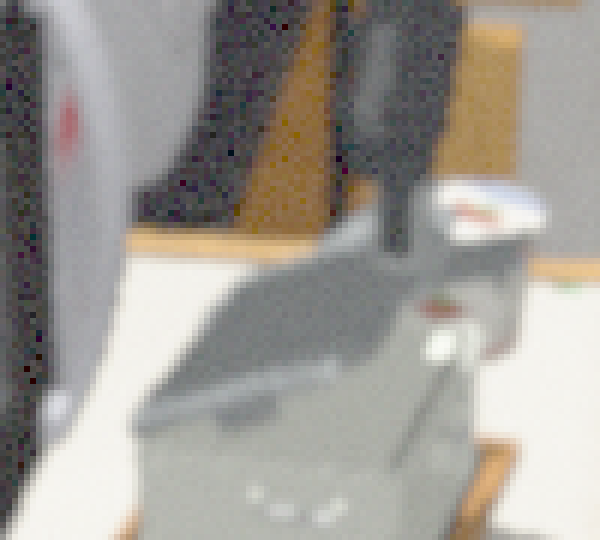

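Request:
carry_out(
  increments=[
    {"grip":0,"dp":[0,-0.05,0],"spin":0},
    {"grip":0,"dp":[0,-0.1,0],"spin":0},
    {"grip":0,"dp":[0,-0.13,0],"spin":0},
    {"grip":0,"dp":[0,-0.13,0],"spin":0},
  ],
)

```text
clock: 4.33
tool_pos: [0.5009, -0.1322, 0.1884]
orientation: [-0.705, 0.706, -0.047, 0.051]
ft_force: [1.1, -0.8, 0.1]
width: -0.0
```

Run:
```python
from h import *
s=env.get_state();print(s["ft_force"],s["tool_pos"])
b=env.snapshot("side")
print((proj("side",s["tool_pos"])-[235,95])*6)
b=b[95:195,235:335].astype(float); b=255*(np.clip(b,0,255)/255)**.5
cv2.imwrite("pics/s4.png",cv2.resize(b.astype(np.uint8),None,fx=6,fy=6,interpolation=3))
```

```text
[ 1.10697729 -0.761684    0.11343433] [ 0.50094616 -0.13216029  0.18835738]
[393.87839906 317.36954899]
```

View pics/s4.png

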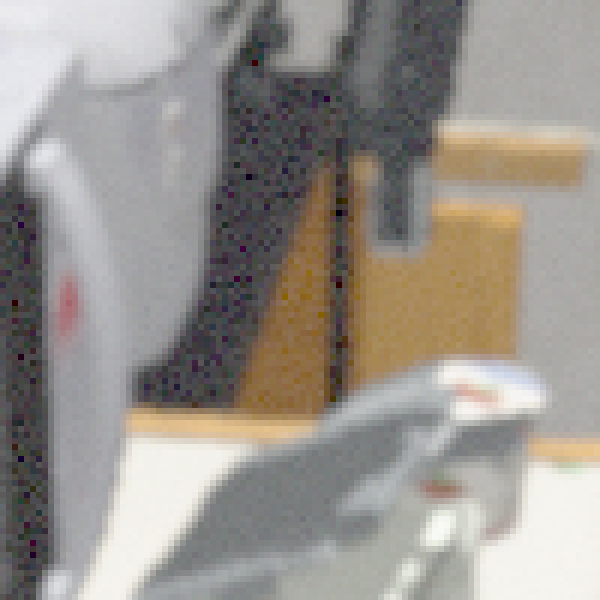

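Request:
carry_out(
  increments=[
    {"grip":0,"dp":[0,0.04,0],"spin":0},
    {"grip":0,"dp":[0,0.08,0],"spin":0},
    {"grip":0,"dp":[0,0.11,0],"spin":0},
    {"grip":0,"dp":[0,0.12,0],"spin":0},
    {"grip":0,"dp":[0,0.13,0],"spin":0},
    {"grip":0,"dp":[0,0.134,0],"spin":0},
    {"grip":0,"dp":[0,0.138,0],"spin":0},
    {"grip":0,"dp":[0,0.142,0],"spin":0},
    {"grip":0,"dp":[0,0.146,0],"spin":0},
  ],
)

```text
clock: 5.13
tool_pos: [0.4986, -0.1314, 0.0979]
orientation: [0.705, -0.705, 0.049, -0.049]
ft_force: [-3.0, 1.1, 7.1]
width: -0.0
```

Request:
carry_out(
  increments=[
    {"grip":0,"dp":[0,0.003,0],"spin":0},
    {"grip":0,"dp":[0,0.006,0],"spin":0},
    {"grip":0,"dp":[0,0.009,0],"spin":0},
    {"grip":0,"dp":[0,0.012,0],"spin":0},
    {"grip":0,"dp":[0,0.015,0],"spin":0},
    {"grip":0,"dp":[0,0.018,0],"spin":0},
    {"grip":0,"dp":[0,0.021,0],"spin":0},
    {"grip":0,"dp":[0,0.024,0],"spin":0},
    {"grip":0,"dp":[0,0.027,0],"spin":0},
    {"grip":0,"dp":[0,0.03,0],"spin":0},
  ],
)

```text
clock: 5.97
tool_pos: [0.4988, -0.1316, 0.08]
orientation: [-0.705, 0.705, -0.049, 0.049]
ft_force: [-2.8, 0.5, 5.9]
width: -0.002
```

Request:
carry_out(
  increments=[
    {"grip":0,"dp":[0,0.003,0],"spin":0},
    {"grip":0,"dp":[0,0.006,0],"spin":0},
    {"grip":0,"dp":[0,0.009,0],"spin":0},
    {"grip":0,"dp":[0,0.012,0],"spin":0},
    {"grip":0,"dp":[0,0.015,0],"spin":0},
    {"grip":0,"dp":[0,0.018,0],"spin":0},
    {"grip":0,"dp":[0,0.021,0],"spin":0},
    {"grip":0,"dp":[0,0.024,0],"spin":0},
  ],
)

```text
clock: 6.63
tool_pos: [0.4983, -0.1315, 0.0654]
orientation: [-0.705, 0.705, -0.049, 0.049]
ft_force: [-1.4, 0.8, 5.7]
width: 0.001
```

Run:
```python
from h import *
s=env.get_state();print(s["ft_force"],s["tool_pos"])
b=env.snapshot("side")
b=b[95:195,235:335].astype(float); b=255*(np.clip(b,0,255)/255)**.5
cv2.imwrite("pics/s5.png",cv2.resize(b.astype(np.uint8),None,fx=6,fy=6,interpolation=3))
```

```text
[-1.39812005  0.80431322  5.67956999] [ 0.49830495 -0.13150462  0.06538317]
```

View pics/s5.png

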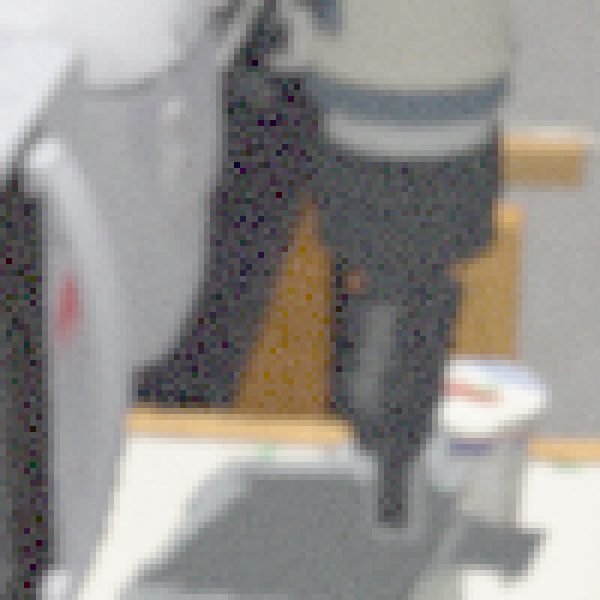

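Request:
carry_out(
  increments=[
    {"grip":0,"dp":[0,0.002,0],"spin":0},
    {"grip":0,"dp":[0,0.004,0],"spin":0},
    {"grip":0,"dp":[0,0.006,0],"spin":0},
    {"grip":0,"dp":[0,0.008,0],"spin":0},
    {"grip":0,"dp":[0,0.01,0],"spin":0},
  ],
)

```text
clock: 7.1
tool_pos: [0.4981, -0.1314, 0.0592]
orientation: [-0.705, 0.705, -0.049, 0.049]
ft_force: [-4.2, 0.3, 5.2]
width: -0.005
```

Request:
carry_out(
  increments=[
    {"grip":0,"dp":[0,0.002,0],"spin":0},
    {"grip":0,"dp":[0,0.004,0],"spin":0},
    {"grip":0,"dp":[0,0.006,0],"spin":0},
  ],
)

```text
clock: 7.35
tool_pos: [0.498, -0.1314, 0.0556]
orientation: [0.705, -0.705, 0.049, -0.049]
ft_force: [-4.3, 1.1, 4.3]
width: -0.001
```

Request:
carry_out(
  increments=[
    {"grip":0,"dp":[0,0.002,0],"spin":0},
    {"grip":0,"dp":[0,0.004,0],"spin":0},
    {"grip":0,"dp":[0,0.006,0],"spin":0},
  ],
)

```text
clock: 7.6
tool_pos: [0.4979, -0.1314, 0.0527]
orientation: [0.705, -0.705, 0.049, -0.049]
ft_force: [-9.2, 2.3, 23.1]
width: 0.003
```

Request:
carry_out(
  increments=[
    {"grip":0,"dp":[0,-0.001,0],"spin":0},
    {"grip":0,"dp":[0,-0.001,0],"spin":0},
    {"grip":0,"dp":[0,-0.001,0],"spin":0},
  ],
)

```text
clock: 7.85
tool_pos: [0.4979, -0.1314, 0.053]
orientation: [0.705, -0.705, 0.049, -0.049]
ft_force: [-6.5, 0.5, 10.1]
width: -0.001
```

Run:
```python
from h import *
s=env.get_state();print(s["ft_force"],s["tool_pos"])
b=env.snapshot("side")
b=b[115:215,235:335].astype(float); b=255*(np.clip(b,0,255)/255)**.5
cv2.imwrite("pics/s6.png",cv2.resize(b.astype(np.uint8),None,fx=6,fy=6,interpolation=3))
```

```text
[-6.54914012  0.45302883 10.08484712] [ 0.49787557 -0.1313905   0.05299991]
```

View pics/s6.png

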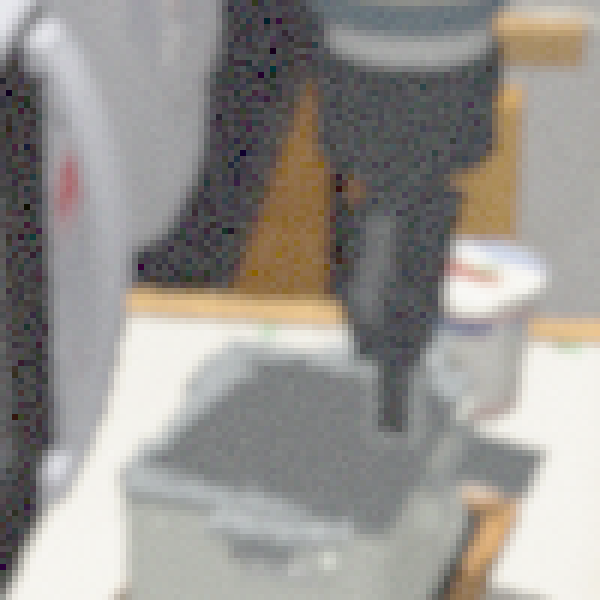

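Request:
carry_out(
  increments=[
    {"grip":0,"dp":[0,-0.005,0],"spin":0},
    {"grip":0,"dp":[0,-0.05,0],"spin":0},
    {"grip":0,"dp":[0,-0.11,0],"spin":0},
    {"grip":0,"dp":[-0.05,-0.16,0],"spin":0},
    {"grip":0,"dp":[-0.11,-0.16,0],"spin":0},
    {"grip":0,"dp":[-0.17,-0.16,0],"spin":0},
    {"grip":0,"dp":[-0.2,-0.16,0],"spin":0},
  ],
)

```text
clock: 8.48
tool_pos: [0.3761, -0.114, 0.1484]
orientation: [0.705, -0.705, 0.049, -0.049]
ft_force: [0.5, -0.4, -0.7]
width: 0.002
```

Run:
```python
from h import *
s=env.get_state();print(s["ft_force"],s["tool_pos"])
b=env.snapshot("side");a=env.snapshot("top")
cv2.imwrite("pics/side7.png",b);cv2.imwrite("pics/top7.png",a)
crop(a,275,150,475,290,4,"pics/t7.png")
crop(b,220,120,370,240,5,"pics/s7.png")
print(proj("side",s["tool_pos"]))
```

```text
[ 0.54283933 -0.4371507  -0.670454  ] [ 0.37612492 -0.11400536  0.1484395 ]
[351.34294025 169.32228848]
```

View pics/t7.png

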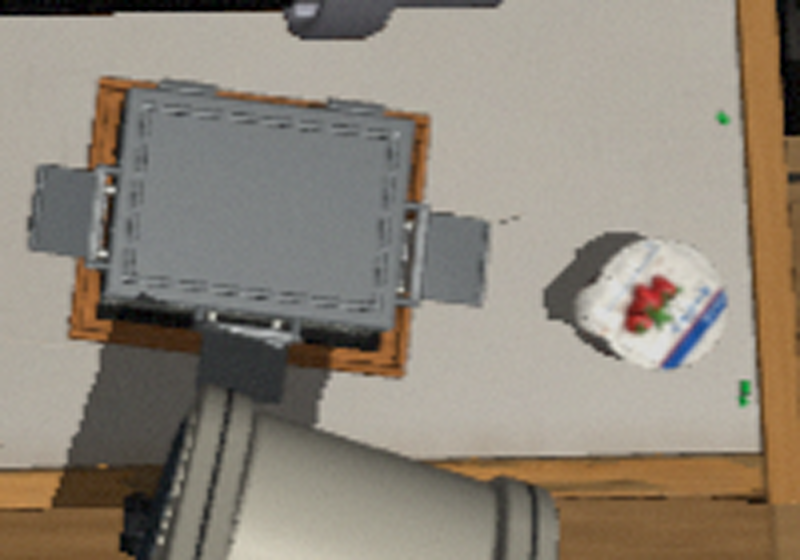

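View pics/s7.png

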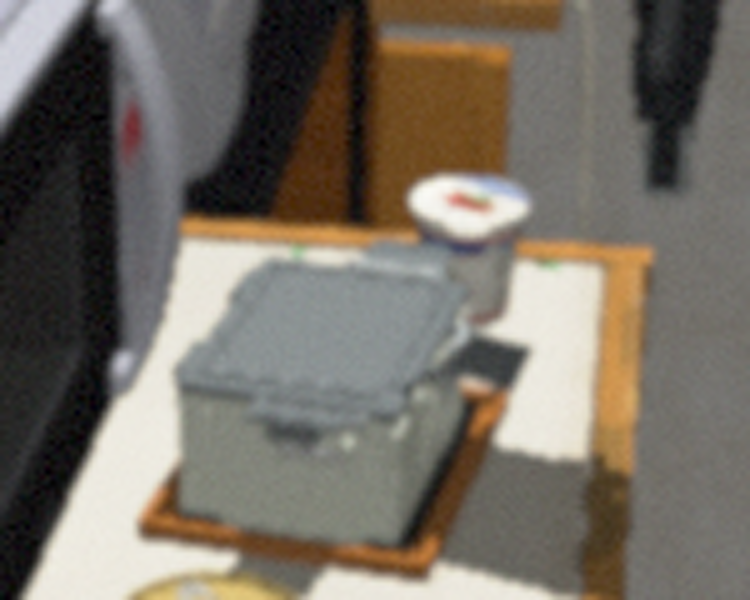

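```bash
cat > fit7.py <<'E'
import fit
from fit import *
s7=lambda u,v:("side",220+(u+.5)/5-.5,120+(v+.5)/5-.5)
def pts(p):
    o=[]
    for m,(x,y) in [(t(101,78),(.075,.095)),(t(430,115),(.075,-.095)),(t(404,377),(-.075,-.095)),(t(69,337),(-.075,.095))]:
        o.append((m,tw(p,(x,y,.012))))
    for m,f,l,h in [(t(128,88),0,.077,.008),(t(413,122),0,-.077,.008),(t(390,330),.114,-.077,.008),(t(105,298),.114,.077,.008)]:
        o.append((m,lidpt(p,f,l,h)))
    for m,l in [(t(200,388),.023),(t(280,402),-.023)]:
        o.append((m,lidpt(p,.123+.036*np.cos(p[6]),l,.004-.036*np.sin(p[6]))))
    for m,f in [(t(37,165),.072-.023),(t(28,248),.072+.023)]:
        o.append((m,lidpt(p,f,.086+.036*np.cos(p[7]),.004-.036*np.sin(p[7]))))
    for m,f in [(t(490,220),.072-.023),(t(484,305),.072+.023)]:
        o.append((m,lidpt(p,f,-.086-.036*np.cos(p[8]),.004-.036*np.sin(p[8]))))
    return o
def res(p):
    r=[proj(m[0],X)-m[1:] for m,X in pts(p)]
    return np.concatenate([np.ravel(r),[p[3]/.01,p[4]/.01,p[5]/.05,(p[6])/.5,p[7]/.5,p[8]/.5]])
if __name__=="__main__":
    sol=least_squares(res,[.535,-.14,-.14,0,0,.0,0,0,0],loss="soft_l1")
    p=sol.x; print(np.round(p,4)); print(np.round(sol.fun[:-6].reshape(-1,2),1).tolist()); np.save("p7.npy",p)
    for n,v in dict(hinge=(0,0,0),front=(.123,0,.004),left=(.072,.086,.004),right=(.072,-.086,.004)).items(): print(n,lidpt(p,*v).round(4))
    for f,l in [(0,.077),(.114,.077),(.114,-.077),(0,-.077)]: print("side",((proj("side",lidpt(p,f,l,.008))-[220,120])*5).round())
    for x,y,z in [(.075,.095,.012),(-.075,.095,.012),(-.075,-.095,.012)]: print("side tray",((proj("side",tw(p,(x,y,z)))-[220,120])*5).round())
    for z in (.17,.175,.18,.185,.19): print(z,proj("side",[.3761,-.114,z]))
E
python3 fit7.py
```

```text
[ 0.5351 -0.1412 -0.141   0.0017  0.0034  0.0016 -0.3423 -0.3968 -0.1334]
[[-0.6, -0.6], [0.4, -0.1], [0.4, 0.3], [-0.3, 0.2], [-0.3, -0.7], [0.5, -0.8], [0.9, 0.5], [-0.7, -0.1], [-0.9, 0.6], [1.2, -0.2], [0.1, -0.2], [-0.3, 0.7], [0.2, -0.1], [-0.4, 0.3]]
hinge [ 0.5936 -0.1461  0.077 ]
front [ 0.4719 -0.1288  0.0812]
left [ 0.5345 -0.0508  0.0811]
right [ 0.5103 -0.2211  0.0811]
side [173. 374.]
side [400. 405.]
side [471. 274.]
side [265. 249.]
side tray [135. 513.]
side tray [429. 558.]
side tray [510. 384.]
0.17 [352.04343053 160.99637813]
0.175 [352.2052702  159.04326694]
0.18 [352.3678031  157.08178975]
0.185 [352.53103369 155.11189268]
0.19 [352.69496648 153.13352141]
```

Request:
carry_out(
  increments=[
    {"grip":0,"dp":[0.05,0.06,0],"spin":0},
    {"grip":0,"dp":[0.0967,0.1,0],"spin":0},
    {"grip":0,"dp":[0.0967,0.125,0],"spin":0},
    {"grip":0,"dp":[0.0967,0.132,0],"spin":0},
    {"grip":0,"dp":[0.0967,0.137,0],"spin":0},
    {"grip":0,"dp":[0.0967,0.142,0],"spin":0},
    {"grip":0,"dp":[0.0967,0.147,0],"spin":0},
    {"grip":0,"dp":[0.0967,0.152,0],"spin":0},
    {"grip":0,"dp":[0.0967,0.157,0],"spin":0},
    {"grip":0,"dp":[0.0975,0.161,0],"spin":0},
    {"grip":0,"dp":[0.0975,0.165,0],"spin":0},
    {"grip":0,"dp":[0.098,0.169,0],"spin":0},
    {"grip":0,"dp":[0.099,0.173,0],"spin":0},
  ],
)

```text
clock: 9.67
tool_pos: [0.4383, -0.123, 0.044]
orientation: [-0.705, 0.705, -0.049, 0.049]
ft_force: [-0.7, 0.6, 0.7]
width: 0.004
```

Run:
```python
from h import *
s=env.get_state();print(s["ft_force"],s["tool_pos"])
b=env.snapshot("side")
b=b[135:235,235:335].astype(float); b=255*(np.clip(b,0,255)/255)**.5
cv2.imwrite("pics/s8.png",cv2.resize(b.astype(np.uint8),None,fx=6,fy=6,interpolation=3))
```

```text
[-0.6908437   0.61089298  0.68817762] [ 0.43828673 -0.12303977  0.04400824]
```

View pics/s8.png

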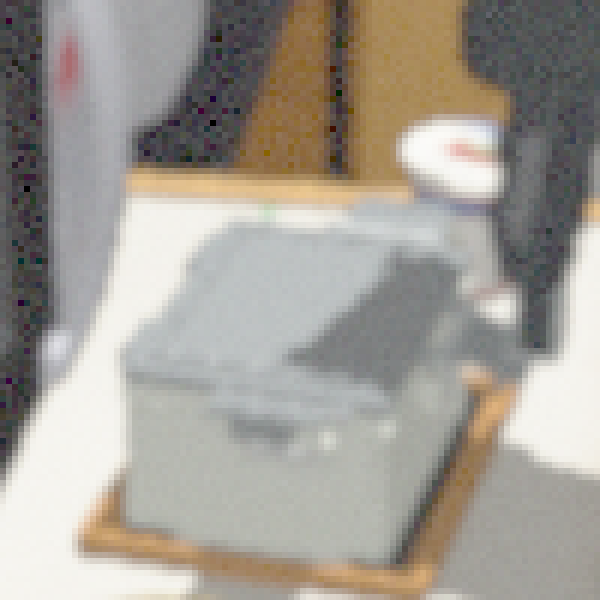

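Request:
carry_out(
  increments=[
    {"grip":0,"dp":[0.004,0.001,0],"spin":0},
    {"grip":0,"dp":[0.008,0.003,0],"spin":0},
    {"grip":0,"dp":[0.01,0.007,0],"spin":0},
    {"grip":0,"dp":[0.012,0.011,0],"spin":0},
    {"grip":0,"dp":[0.014,0.015,0],"spin":0},
    {"grip":0,"dp":[0.016,0.019,0],"spin":0},
    {"grip":0,"dp":[0.019,0.023,0],"spin":0},
    {"grip":0,"dp":[0.022,0.027,0],"spin":0},
    {"grip":0,"dp":[0.026,0.031,0],"spin":0},
  ],
)

```text
clock: 10.47
tool_pos: [0.4538, -0.1252, 0.0252]
orientation: [0.705, -0.705, 0.049, -0.049]
ft_force: [-0.1, 0.5, 0.4]
width: 0.001
```

Run:
```python
from h import *
s=env.get_state();print(s["ft_force"],s["tool_pos"])
b=env.snapshot("side")
b=b[135:235,235:335].astype(float); b=255*(np.clip(b,0,255)/255)**.5
cv2.imwrite("pics/s9.png",cv2.resize(b.astype(np.uint8),None,fx=6,fy=6,interpolation=3))
```

```text
[-0.05126094  0.45425595  0.44321831] [ 0.45375184 -0.12516842  0.02519252]
```

View pics/s9.png

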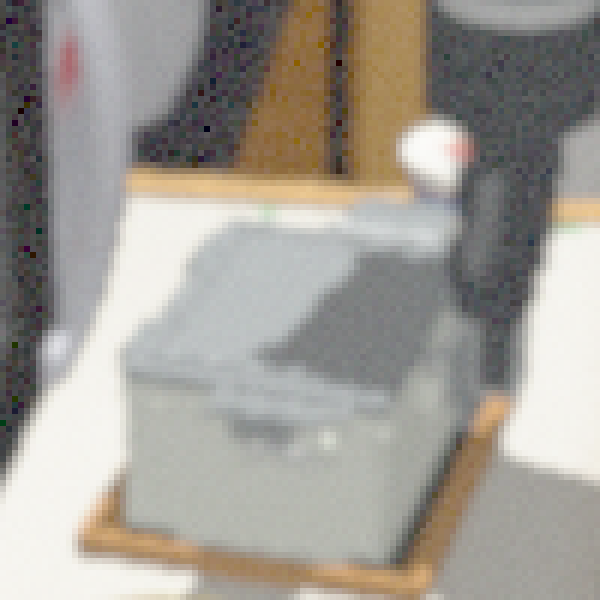

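Request:
carry_out(
  increments=[
    {"grip":0,"dp":[0.001,0.003,0],"spin":0},
    {"grip":0,"dp":[0.003,0.005,0],"spin":0},
    {"grip":0,"dp":[0.005,0.005,0],"spin":0},
    {"grip":0,"dp":[0.006,0.005,0],"spin":0},
  ],
)

```text
clock: 10.85
tool_pos: [0.4562, -0.1254, 0.0221]
orientation: [0.706, -0.705, 0.05, -0.048]
ft_force: [-5.0, 0.3, -1.9]
width: -0.0
```

Request:
carry_out(
  increments=[
    {"grip":0,"dp":[0.001,0,0],"spin":0},
    {"grip":0,"dp":[0.002,0,0],"spin":0},
    {"grip":0,"dp":[0.003,0,0],"spin":0},
  ],
)

```text
clock: 11.1
tool_pos: [0.4599, -0.1261, 0.0227]
orientation: [-0.705, 0.706, -0.049, 0.05]
ft_force: [-0.5, 1.0, -1.0]
width: -0.001
```

Request:
carry_out(
  increments=[
    {"grip":0,"dp":[0.001,0,0],"spin":0},
    {"grip":0,"dp":[0.002,0,0],"spin":0},
    {"grip":0,"dp":[0.003,0,0],"spin":0},
    {"grip":0,"dp":[0.004,0,0],"spin":0},
    {"grip":0,"dp":[0.005,0,0],"spin":0},
  ],
)

```text
clock: 11.52
tool_pos: [0.4599, -0.126, 0.0224]
orientation: [0.706, -0.705, 0.05, -0.048]
ft_force: [-10.5, -0.6, 7.7]
width: 0.002
```

Run:
```python
from h import *
s=env.get_state();print(s["ft_force"],s["tool_pos"])
b=env.snapshot("side")
b=b[135:235,235:335].astype(float); b=255*(np.clip(b,0,255)/255)**.5
cv2.imwrite("pics/s10.png",cv2.resize(b.astype(np.uint8),None,fx=6,fy=6,interpolation=3))
```

```text
[-10.52573043  -0.55415553   7.67176526] [ 0.45992465 -0.12597251  0.02243407]
```

View pics/s10.png

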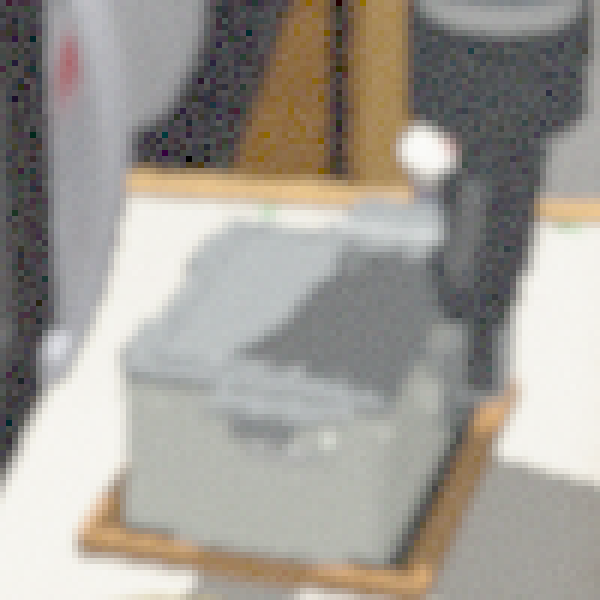

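Request:
carry_out(
  increments=[
    {"grip":0,"dp":[-0.005,0,0],"spin":0},
    {"grip":0,"dp":[-0.04,0,0],"spin":0},
    {"grip":0,"dp":[-0.08,-0.03,0],"spin":0},
    {"grip":0,"dp":[-0.12,-0.09,0],"spin":0},
    {"grip":0,"dp":[-0.15,-0.14,0],"spin":0},
    {"grip":0,"dp":[-0.15,-0.18,0],"spin":0},
  ],
)

```text
clock: 12.07
tool_pos: [0.3696, -0.1131, 0.1317]
orientation: [0.706, -0.705, 0.05, -0.049]
ft_force: [-0.1, 0.2, -0.4]
width: -0.001
```

Run:
```python
from h import *
s=env.get_state();print(s["ft_force"],s["tool_pos"],s["joints"].round(3) if hasattr(s["joints"],"round") else s["joints"])
b=env.snapshot("side");a=env.snapshot("top")
b=b[135:235,235:335].astype(float); b=255*(np.clip(b,0,255)/255)**.5
cv2.imwrite("pics/s11.png",cv2.resize(b.astype(np.uint8),None,fx=6,fy=6,interpolation=3))
cv2.imwrite("pics/top11.png",a); crop(a,275,150,475,290,4,"pics/t11.png")
```

```text
[-0.09615407  0.22878206 -0.37079053] [ 0.36964497 -0.11305224  0.13167584] [-0.328  0.188  2.184  0.     0.771 -1.759]
```

View pics/s11.png

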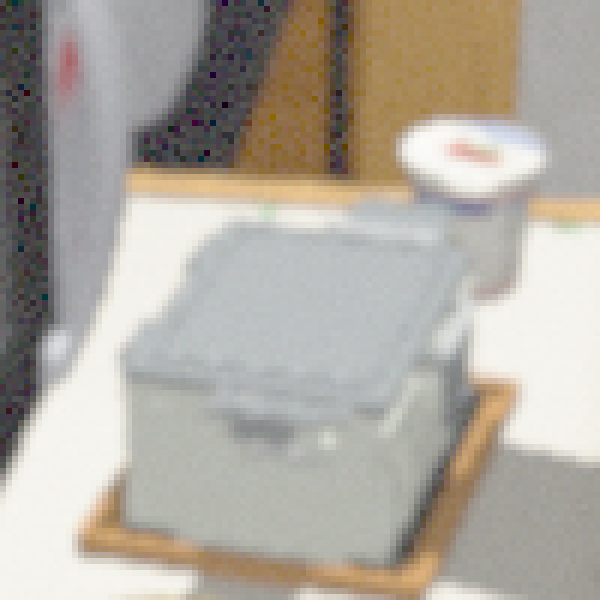

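View pics/t11.png

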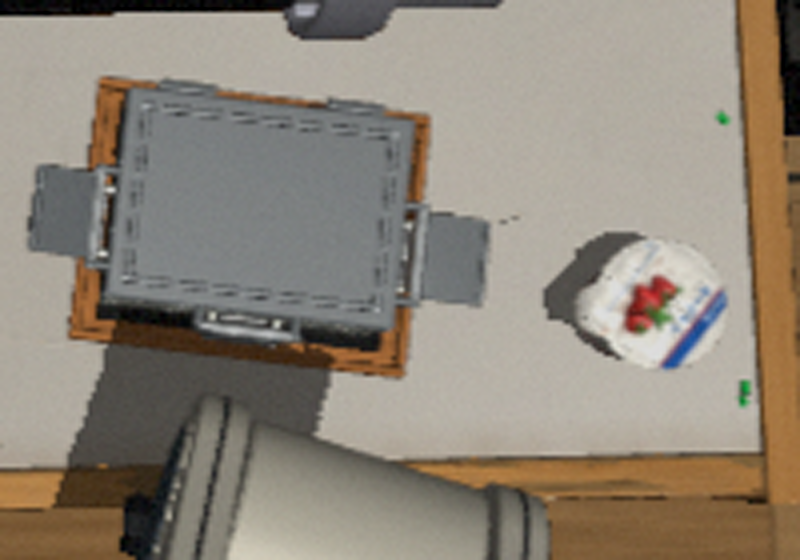

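Request:
carry_out(
  increments=[
    {"grip":0,"dp":[0.05,-0.02,0.05],"spin":0.25},
    {"grip":0,"dp":[0.1,-0.02,0.1],"spin":0.25},
    {"grip":0,"dp":[0.15,-0.02,0.15],"spin":0.25},
    {"grip":0,"dp":[0.2,-0.02,0.2063],"spin":0.25},
    {"grip":0,"dp":[0.2575,-0.02,0.2063],"spin":0.25},
    {"grip":0,"dp":[0.2575,-0.02,0.2063],"spin":0.25},
    {"grip":0,"dp":[0.2575,-0.02,0.2063],"spin":0.25},
    {"grip":0,"dp":[0.2575,-0.02,0.2063],"spin":0.25},
    {"grip":0,"dp":[0.2575,-0.02,0.2063],"spin":0.25},
    {"grip":0,"dp":[0.2575,-0.0,0.2063],"spin":0.25},
    {"grip":0,"dp":[0.2575,0.02,0.2063],"spin":0.25},
    {"grip":0,"dp":[0.2575,0.05,0.2063],"spin":0.25},
    {"grip":0,"dp":[0.2575,0.07,0.2063],"spin":0.25},
    {"grip":0,"dp":[0.2575,0.08,0.2063],"spin":0.25},
  ],
)

```text
clock: 13.33
tool_pos: [0.5426, -0.0126, 0.0802]
orientation: [0.463, -0.464, 0.535, -0.534]
ft_force: [0.5, 0.8, -0.2]
width: -0.002
```

Run:
```python
from h import *
s=env.get_state();print(s["ft_force"],s["tool_pos"],s["orientation"],s["joints"])
b=env.snapshot("side");a=env.snapshot("top")
b=b[135:235,235:335].astype(float); b=255*(np.clip(b,0,255)/255)**.5
cv2.imwrite("pics/s12.png",cv2.resize(b.astype(np.uint8),None,fx=6,fy=6,interpolation=3))
crop(a,200,120,400,270,4,"pics/t12.png")
```

```text
[ 0.46759497  0.79853742 -0.2328382 ] [ 0.5426498  -0.0125778   0.08016639] [ 0.46272307 -0.46360638  0.5347572  -0.53384569] [-4.51454259e-02  4.78303718e-01  1.88790370e+00  1.06869718e-04
  7.77178717e-01  9.71720893e-02]
```

View pics/s12.png

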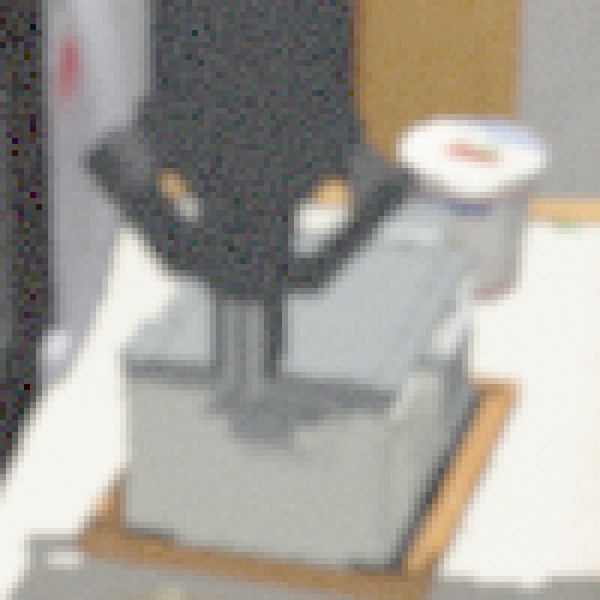

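View pics/t12.png

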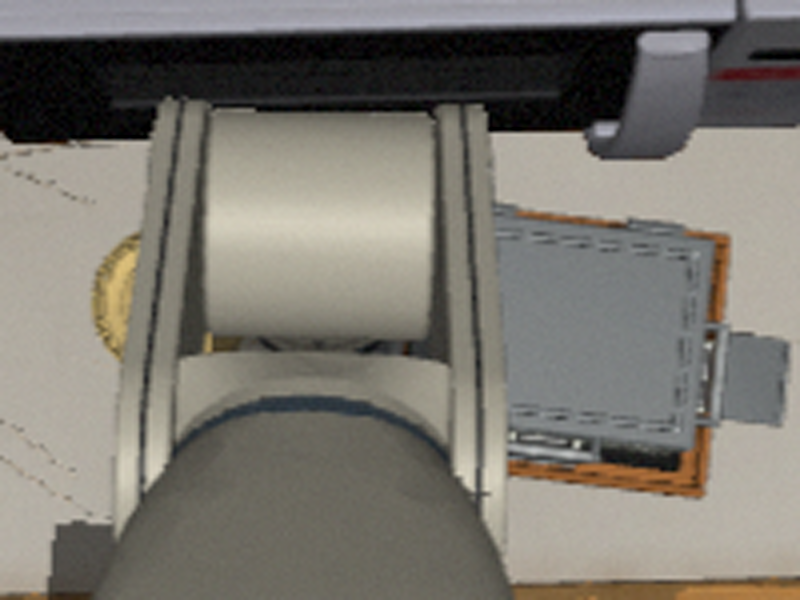

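Run:
```python
from fit import *
p=np.load("p7.npy")
f=lambda X:((proj("side",X)-[235,135])*6).round().tolist()
print("tip",f([.5426,-.0126,.112]),f([.5426,-.0126,.080]))
for a in (-.4,-.2,0,.2):
  print(a,[f(lidpt(p,ff,.086+.036*np.cos(a),.004-.036*np.sin(a))) for ff in(.049,.072,.095)])
print([f(lidpt(p,ff,.086,.004)) for ff in(.049,.072,.095)])
```

```text
tip [247.0, 374.0] [247.0, 448.0]
-0.4 [[201.0, 400.0], [258.0, 407.0], [316.0, 416.0]]
-0.2 [[200.0, 418.0], [257.0, 426.0], [314.0, 434.0]]
0 [[200.0, 435.0], [256.0, 443.0], [314.0, 451.0]]
0.2 [[200.0, 450.0], [257.0, 458.0], [314.0, 466.0]]
[[227.0, 393.0], [282.0, 401.0], [338.0, 409.0]]
```

Request:
carry_out(
  increments=[
    {"grip":0,"dp":[0.001,0.009,-0.0067],"spin":0},
    {"grip":0,"dp":[0.002,0.016,-0.0067],"spin":0},
    {"grip":0,"dp":[0.002,0.022,-0.0067],"spin":0},
    {"grip":0,"dp":[0.002,0.028,-0.0067],"spin":0},
    {"grip":0,"dp":[0.002,0.034,-0.0067],"spin":0},
    {"grip":0,"dp":[0.002,0.039,-0.0067],"spin":0},
    {"grip":0,"dp":[0.002,0.044,-0.0067],"spin":0},
    {"grip":0,"dp":[0.0025,0.049,-0.0067],"spin":0},
    {"grip":0,"dp":[0.003,0.054,-0.0067],"spin":0},
    {"grip":0,"dp":[0.004,0.059,-0.0067],"spin":0},
    {"grip":0,"dp":[0.0065,0.066,-0.0067],"spin":0},
    {"grip":0,"dp":[0.0095,0.073,-0.0067],"spin":0},
  ],
)

```text
clock: 14.43
tool_pos: [0.5385, -0.0178, 0.0384]
orientation: [-0.464, 0.464, -0.533, 0.534]
ft_force: [1.0, 1.3, 0.2]
width: 0.002
```

Run:
```python
from h import *
s=env.get_state();print(s["ft_force"],s["tool_pos"])
b=env.snapshot("side")
b=b[135:235,235:335].astype(float); b=255*(np.clip(b,0,255)/255)**.5
cv2.imwrite("pics/s13.png",cv2.resize(b.astype(np.uint8),None,fx=6,fy=6,interpolation=3))
```

```text
[0.98240699 1.34494684 0.16458188] [ 0.53847523 -0.01784828  0.03840681]
```

View pics/s13.png

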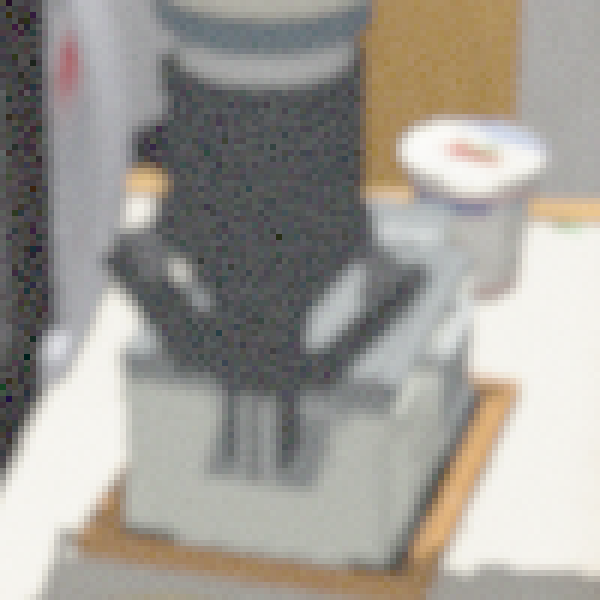

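Request:
carry_out(
  increments=[
    {"grip":0,"dp":[0.003,0.005,0],"spin":0},
    {"grip":0,"dp":[0.006,0.01,0],"spin":0},
    {"grip":0,"dp":[0.009,0.015,0],"spin":0},
    {"grip":0,"dp":[0.012,0.019,0],"spin":0},
    {"grip":0,"dp":[0.015,0.023,0],"spin":0},
    {"grip":0,"dp":[0.0175,0.025,0],"spin":0},
    {"grip":0,"dp":[0.019,0.027,0],"spin":0},
    {"grip":0,"dp":[0.02,0.027,0],"spin":0},
  ],
)

```text
clock: 15.15
tool_pos: [0.5366, -0.0298, 0.0223]
orientation: [0.464, -0.464, 0.534, -0.533]
ft_force: [-0.3, 0.9, -0.2]
width: -0.001
```

Request:
carry_out(
  increments=[
    {"grip":0,"dp":[0.0015,0.001,0],"spin":0},
    {"grip":0,"dp":[0.003,0.001,0],"spin":0},
    {"grip":0,"dp":[0.0045,0.001,0],"spin":0},
    {"grip":0,"dp":[0.006,0.001,0],"spin":0},
  ],
)

```text
clock: 15.48
tool_pos: [0.5362, -0.0331, 0.022]
orientation: [0.464, -0.464, 0.534, -0.533]
ft_force: [-0.5, 2.2, 1.1]
width: -0.005
```

Request:
carry_out(
  increments=[
    {"grip":0,"dp":[0.0012,0,0],"spin":0},
    {"grip":0,"dp":[0.0024,0,0],"spin":0},
    {"grip":0,"dp":[0.0036,0,0],"spin":0},
    {"grip":0,"dp":[0.0048,0,0],"spin":0},
  ],
)

```text
clock: 15.82
tool_pos: [0.5358, -0.0361, 0.022]
orientation: [0.464, -0.464, 0.534, -0.533]
ft_force: [0.4, 2.8, 1.8]
width: -0.001
```

Request:
carry_out(
  increments=[
    {"grip":0,"dp":[0.0012,0,0],"spin":0},
    {"grip":0,"dp":[0.0024,0,0],"spin":0},
    {"grip":0,"dp":[0.0036,0,0],"spin":0},
    {"grip":0,"dp":[0.0048,0,0],"spin":0},
  ],
)

```text
clock: 16.15
tool_pos: [0.5353, -0.039, 0.0218]
orientation: [0.464, -0.464, 0.533, -0.533]
ft_force: [-0.2, 3.3, -1.6]
width: 0.001
```

Request:
carry_out(
  increments=[
    {"grip":0,"dp":[0.0012,0,0],"spin":0},
    {"grip":0,"dp":[0.0024,0,0],"spin":0},
    {"grip":0,"dp":[0.0036,0,0],"spin":0},
    {"grip":0,"dp":[0.0048,0,0],"spin":0},
  ],
)

```text
clock: 16.48
tool_pos: [0.5351, -0.0422, 0.022]
orientation: [-0.464, 0.464, -0.533, 0.534]
ft_force: [-0.2, 0.8, -1.0]
width: -0.001
```

Run:
```python
from h import *
s=env.get_state();print(s["ft_force"],s["tool_pos"])
b=env.snapshot("side")
b=b[135:235,235:335].astype(float); b=255*(np.clip(b,0,255)/255)**.5
cv2.imwrite("pics/s14.png",cv2.resize(b.astype(np.uint8),None,fx=6,fy=6,interpolation=3))
```

```text
[-0.16333599  0.83953382 -1.0444856 ] [ 0.53508801 -0.04218788  0.02197253]
```

View pics/s14.png

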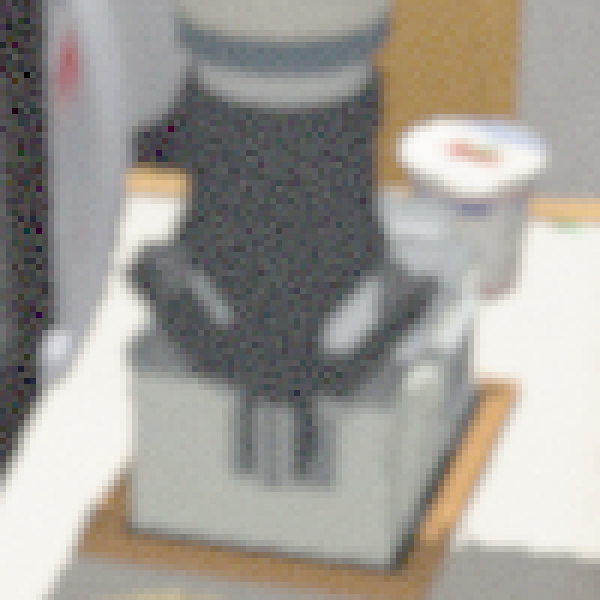

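Request:
carry_out(
  increments=[
    {"grip":0,"dp":[0.0012,0,0],"spin":0},
    {"grip":0,"dp":[0.0024,0,0],"spin":0},
    {"grip":0,"dp":[0.0036,0,0],"spin":0},
  ],
)

```text
clock: 16.78
tool_pos: [0.5348, -0.0437, 0.022]
orientation: [0.464, -0.464, 0.534, -0.534]
ft_force: [1.6, 7.1, 0.2]
width: 0.0
```

Request:
carry_out(
  increments=[
    {"grip":0,"dp":[0.0008,0,0],"spin":0},
    {"grip":0,"dp":[0.0016,0,0],"spin":0},
  ],
)

```text
clock: 16.95
tool_pos: [0.5348, -0.0438, 0.022]
orientation: [0.464, -0.463, 0.534, -0.533]
ft_force: [0.8, 11.8, -0.2]
width: 0.002
```

Request:
carry_out(
  increments=[
    {"grip":0,"dp":[0.0006,0,0],"spin":0},
    {"grip":0,"dp":[0.0008,0,0],"spin":0},
  ],
)

```text
clock: 17.12
tool_pos: [0.5348, -0.0438, 0.022]
orientation: [0.464, -0.463, 0.534, -0.533]
ft_force: [2.0, 12.4, 1.0]
width: 0.001
```

Request:
carry_out(
  increments=[
    {"grip":0,"dp":[-0.005,0,0],"spin":0},
    {"grip":0,"dp":[-0.03,0,0],"spin":0},
    {"grip":0,"dp":[-0.06,-0.04,0],"spin":0},
    {"grip":0,"dp":[-0.06,-0.1,0],"spin":0},
    {"grip":0,"dp":[-0.06,-0.15,0],"spin":0},
    {"grip":0,"dp":[-0.06,-0.18,-0.06],"spin":0},
    {"grip":0,"dp":[-0.06,-0.18,-0.13],"spin":0},
    {"grip":0,"dp":[-0.03,-0.18,-0.2],"spin":0},
    {"grip":0,"dp":[0.03,-0.18,-0.25],"spin":0},
    {"grip":0,"dp":[0.1,-0.18,-0.28],"spin":0},
    {"grip":0,"dp":[0.12,-0.18,-0.28],"spin":0},
  ],
)

```text
clock: 18.03
tool_pos: [0.3541, -0.094, 0.1298]
orientation: [0.464, -0.465, 0.534, -0.533]
ft_force: [-0.1, 0.9, 0.5]
width: -0.001
```

Run:
```python
from h import *
s=env.get_state();print(s["ft_force"],s["tool_pos"],s["joints"])
b=env.snapshot("side");a=env.snapshot("top")
b=b[135:235,235:335].astype(float); b=255*(np.clip(b,0,255)/255)**.5
cv2.imwrite("pics/s15.png",cv2.resize(b.astype(np.uint8),None,fx=6,fy=6,interpolation=3))
cv2.imwrite("pics/top15.png",a); crop(a,275,150,475,290,4,"pics/t15.png")
```

```text
[-0.14129415  0.85235857  0.45861314] [ 0.35406823 -0.09401718  0.12979448] [-2.91399171e-01  1.63290784e-01  2.22463378e+00 -1.02214372e-03
  7.55788063e-01 -1.53187393e-01]
```

View pics/s15.png

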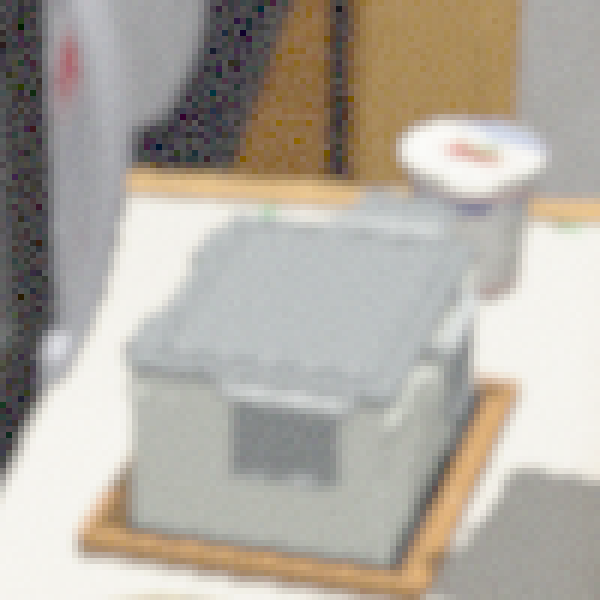

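View pics/t15.png

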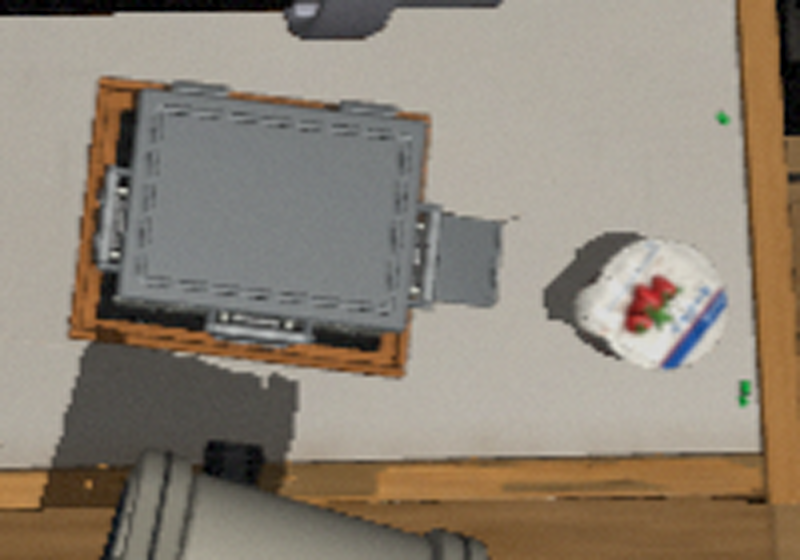

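Request:
carry_out(
  increments=[
    {"grip":0,"dp":[0.05,-0.01,0.05],"spin":0},
    {"grip":0,"dp":[0.1,-0.01,0.1],"spin":0},
    {"grip":0,"dp":[0.15,-0.01,0.16],"spin":0},
    {"grip":0,"dp":[0.2,-0.01,0.22],"spin":0},
    {"grip":0,"dp":[0.235,-0.01,0.265],"spin":0},
    {"grip":0,"dp":[0.2482,0,0.2875],"spin":0},
    {"grip":0,"dp":[0.2482,0.03,0.2875],"spin":0},
    {"grip":0,"dp":[0.2482,0.06,0.2875],"spin":0},
    {"grip":0,"dp":[0.2482,0.08,0.2875],"spin":0},
    {"grip":0,"dp":[0.2482,0.09,0.2875],"spin":0},
  ],
)

```text
clock: 18.97
tool_pos: [0.5077, -0.2638, 0.0739]
orientation: [0.464, -0.465, 0.534, -0.532]
ft_force: [0.8, 0.4, 0.3]
width: 0.002
```

Run:
```python
from h import *
s=env.get_state();print(s["ft_force"],s["tool_pos"],s["orientation"])
b=env.snapshot("side")
x=np.array(s["tool_pos"]); x[2]+=.032
print((proj("side",x)-[235,115])*6)
for r in(-.023,0,.023): # clip end
    e=np.array([.5094,-.2271,.085])+np.array([.99,-.1405,0])*r+.035*np.array([-.1405,-.99,0]); print((proj("side",e)-[235,115])*6)
b=b[115:215,235:335].astype(float); b=255*(np.clip(b,0,255)/255)**.5
cv2.imwrite("pics/s16.png",cv2.resize(b.astype(np.uint8),None,fx=6,fy=6,interpolation=3))
```

```text
[0.79086986 0.3708618  0.28213033] [ 0.50771847 -0.26376591  0.07394754] [ 0.46382145 -0.46458047  0.53435376 -0.53244785]
[404.78240988 259.73700209]
[459.06009569 310.08126905]
[410.15147959 304.18322893]
[361.63587006 298.33258267]
```

View pics/s16.png

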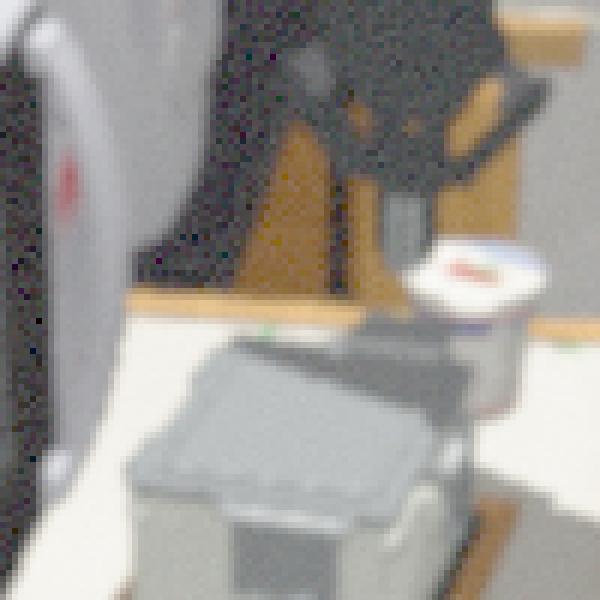

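Request:
carry_out(
  increments=[
    {"grip":0,"dp":[0.0015,0.006,-0.005],"spin":0},
    {"grip":0,"dp":[0.002,0.012,-0.005],"spin":0},
    {"grip":0,"dp":[0.002,0.018,-0.005],"spin":0},
    {"grip":0,"dp":[0.002,0.023,-0.005],"spin":0},
    {"grip":0,"dp":[0.002,0.028,-0.005],"spin":0},
    {"grip":0,"dp":[0.0015,0.033,-0.005],"spin":0},
    {"grip":0,"dp":[0.001,0.038,-0.005],"spin":0},
    {"grip":0,"dp":[0,0.043,-0.005],"spin":0},
    {"grip":0,"dp":[-0.001,0.048,-0.005],"spin":0},
    {"grip":0,"dp":[-0.003,0.053,-0.005],"spin":0},
    {"grip":0,"dp":[-0.006,0.06,-0.005],"spin":0},
  ],
)

```text
clock: 19.93
tool_pos: [0.5061, -0.261, 0.0398]
orientation: [-0.464, 0.464, -0.533, 0.534]
ft_force: [-0.0, -1.4, 0.6]
width: -0.0
```

Run:
```python
from h import *
s=env.get_state();print(s["ft_force"],s["tool_pos"])
b=env.snapshot("side")
b=b[115:215,235:335].astype(float); b=255*(np.clip(b,0,255)/255)**.5
cv2.imwrite("pics/s17.png",cv2.resize(b.astype(np.uint8),None,fx=6,fy=6,interpolation=3))
```

```text
[-0.01647375 -1.36653314  0.63716961] [ 0.50614066 -0.26096303  0.0398263 ]
```

View pics/s17.png

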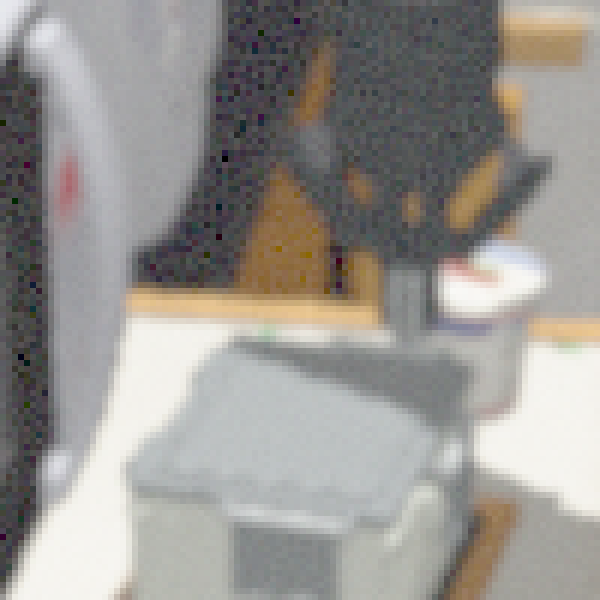

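Request:
carry_out(
  increments=[
    {"grip":0,"dp":[-0.002,0.005,0],"spin":0},
    {"grip":0,"dp":[-0.005,0.01,0],"spin":0},
    {"grip":0,"dp":[-0.008,0.015,0],"spin":0},
    {"grip":0,"dp":[-0.011,0.02,0],"spin":0},
    {"grip":0,"dp":[-0.015,0.024,0],"spin":0},
    {"grip":0,"dp":[-0.018,0.027,0],"spin":0},
    {"grip":0,"dp":[-0.021,0.029,0],"spin":0},
    {"grip":0,"dp":[-0.023,0.029,0],"spin":0},
  ],
)

```text
clock: 20.65
tool_pos: [0.5078, -0.2472, 0.0224]
orientation: [-0.464, 0.464, -0.533, 0.533]
ft_force: [-0.3, -3.0, 0.3]
width: -0.001
```

Request:
carry_out(
  increments=[
    {"grip":0,"dp":[-0.0015,0.0005,0],"spin":0},
    {"grip":0,"dp":[-0.003,0.0005,0],"spin":0},
    {"grip":0,"dp":[-0.0045,0.0005,0],"spin":0},
    {"grip":0,"dp":[-0.006,0.0005,0],"spin":0},
    {"grip":0,"dp":[-0.0075,0.0005,0],"spin":0},
  ],
)

```text
clock: 21.07
tool_pos: [0.5084, -0.2427, 0.0223]
orientation: [-0.464, 0.464, -0.533, 0.534]
ft_force: [-1.7, -1.7, 1.1]
width: 0.001
```

Request:
carry_out(
  increments=[
    {"grip":0,"dp":[-0.0013,0,0],"spin":0},
    {"grip":0,"dp":[-0.0026,0,0],"spin":0},
    {"grip":0,"dp":[-0.0039,0,0],"spin":0},
    {"grip":0,"dp":[-0.0052,0,0],"spin":0},
  ],
)

```text
clock: 21.4
tool_pos: [0.5089, -0.2397, 0.0223]
orientation: [-0.464, 0.464, -0.533, 0.534]
ft_force: [-3.5, -7.1, 0.2]
width: 0.001
```

Request:
carry_out(
  increments=[
    {"grip":0,"dp":[-0.0008,0,0],"spin":0},
    {"grip":0,"dp":[-0.0016,0,0],"spin":0},
    {"grip":0,"dp":[-0.0024,0,0],"spin":0},
  ],
)

```text
clock: 21.65
tool_pos: [0.5091, -0.2381, 0.0221]
orientation: [-0.464, 0.464, -0.534, 0.534]
ft_force: [-0.3, -3.1, -2.3]
width: -0.0
```

Request:
carry_out(
  increments=[
    {"grip":0,"dp":[-0.001,0,0],"spin":0},
    {"grip":0,"dp":[-0.002,0,0],"spin":0},
    {"grip":0,"dp":[-0.003,0,0],"spin":0},
    {"grip":0,"dp":[-0.004,0,0],"spin":0},
  ],
)

```text
clock: 21.98
tool_pos: [0.5094, -0.2353, 0.0222]
orientation: [0.464, -0.464, 0.534, -0.533]
ft_force: [-0.1, 0.4, 0.4]
width: -0.003
```

Request:
carry_out(
  increments=[
    {"grip":0,"dp":[-0.001,0,0],"spin":0},
    {"grip":0,"dp":[-0.002,0,0],"spin":0},
    {"grip":0,"dp":[-0.003,0,0],"spin":0},
  ],
)

```text
clock: 22.23
tool_pos: [0.5096, -0.2338, 0.0222]
orientation: [0.464, -0.464, 0.534, -0.533]
ft_force: [0.8, -0.3, -0.3]
width: 0.002
```

Request:
carry_out(
  increments=[
    {"grip":0,"dp":[-0.001,0,0],"spin":0},
    {"grip":0,"dp":[-0.002,0,0],"spin":0},
    {"grip":0,"dp":[-0.003,0,0],"spin":0},
  ],
)

```text
clock: 22.48
tool_pos: [0.5098, -0.2335, 0.0223]
orientation: [-0.464, 0.465, -0.533, 0.534]
ft_force: [-3.5, -11.1, -0.8]
width: 0.004
```

Contact at the stop; one small push more, then withdraw and inspect.

Request:
carry_out(
  increments=[
    {"grip":0,"dp":[-0.0006,0,0],"spin":0},
    {"grip":0,"dp":[-0.0006,0,0],"spin":0},
  ],
)

```text
clock: 22.65
tool_pos: [0.5097, -0.2335, 0.0223]
orientation: [-0.464, 0.465, -0.533, 0.534]
ft_force: [-3.1, -10.3, -0.9]
width: 0.002
```

Request:
carry_out(
  increments=[
    {"grip":0,"dp":[0.005,0,0],"spin":0},
    {"grip":0,"dp":[0.03,0,0],"spin":0},
    {"grip":0,"dp":[0.05,-0.04,0],"spin":0},
    {"grip":0,"dp":[0.05,-0.1,0],"spin":0},
    {"grip":0,"dp":[0.05,-0.16,0],"spin":0},
    {"grip":0,"dp":[0.02,-0.18,-0.06],"spin":0},
    {"grip":0,"dp":[-0.02,-0.18,-0.12],"spin":0},
    {"grip":0,"dp":[-0.06,-0.18,-0.18],"spin":0},
    {"grip":0,"dp":[-0.1,-0.18,-0.24],"spin":0},
    {"grip":0,"dp":[-0.12,-0.18,-0.24],"spin":0},
  ],
)

```text
clock: 23.48
tool_pos: [0.3702, -0.1371, 0.1293]
orientation: [0.463, -0.465, 0.536, -0.531]
ft_force: [-0.1, -0.4, -0.5]
width: 0.005
```

Run:
```python
from h import *
s=env.get_state();print(s["ft_force"],s["tool_pos"])
b=env.snapshot("side");a=env.snapshot("top")
cv2.imwrite("pics/side18.png",b)
b=b[135:235,235:335].astype(float); b=255*(np.clip(b,0,255)/255)**.5
cv2.imwrite("pics/s18.png",cv2.resize(b.astype(np.uint8),None,fx=6,fy=6,interpolation=3))
cv2.imwrite("pics/top18.png",a); crop(a,225,150,425,290,4,"pics/t18.png")
```

```text
[-0.13523905 -0.43776316 -0.54438391] [ 0.37017668 -0.13711432  0.12927993]
```

View pics/s18.png

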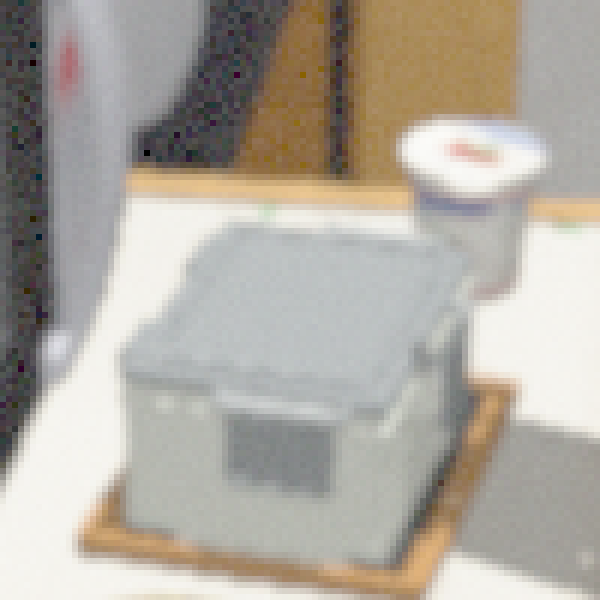

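View pics/t18.png

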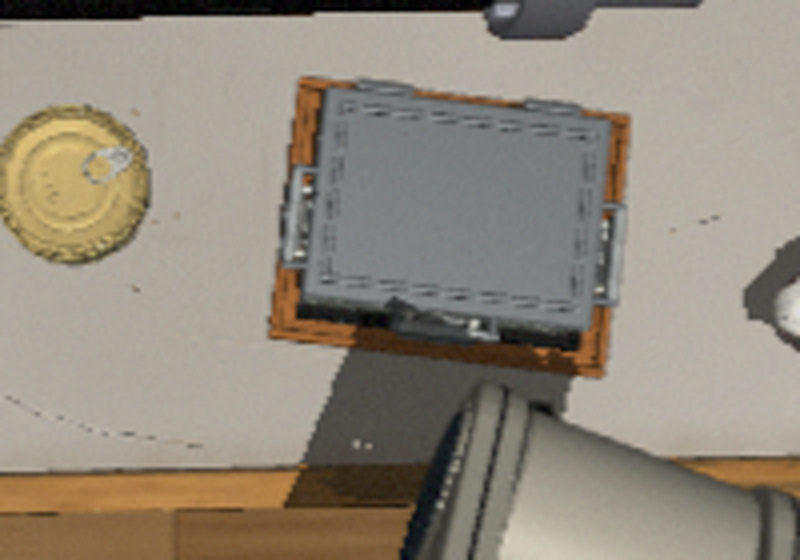

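Run:
```python
from h import *
a=cv2.imread("pics/top18.png"); o=cv2.imread("pics/top7.png"); c=cv2.imread("pics/top15.png")
def z(i,x,y): return cv2.resize((255*(i[y:y+40,x:x+32]/255.)**.6).astype(np.uint8),(256,320),interpolation=3)
cv2.imwrite("pics/z.png",np.hstack([z(a,288,185),z(c,320,215),z(a,365,190)]))
```

```text
(no output)
```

View pics/z.png

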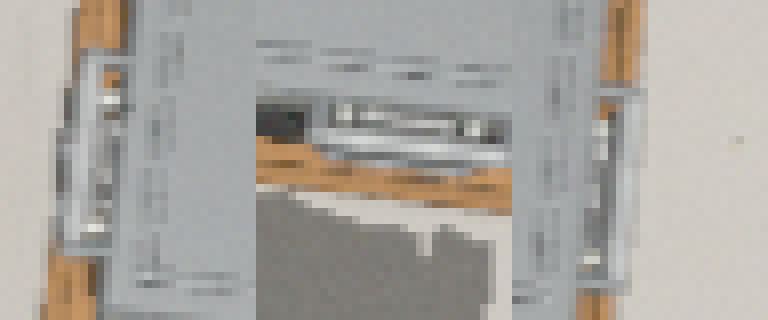

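```bash
python3 -c "
from bench import env
print(env.sign_off(), env.get_state()['clock'])"
```

```text
the job is handed in; nothing more can be done
the job is handed in; nothing more can be done
```

I pressed the lid shut, then folded the front, left and right clips in that order. I handed the job in at about 23.6 s with the arm clear of everything; no verdict is reported.

**Lid:** It went down at about 5–7 N and stopped on its seal. The highest reading was 23 N down with 9 N sideways, about 25 N in total. That is right at your 25 N limit, and the force is only read at the end of each move, so it may have passed it briefly. A fit to the camera picture then gave a lid angle of about 0.002 rad, with all three clips still open.

**Clips:** Each was pushed inward slowly. The force dropped as each one passed its catch, then rose to 10–13 N against its stop. The last top and side pictures show all three flaps vertical, with nothing sticking out sideways. A flap held at the catch would show about 13 mm.

**Box:** It slid a few millimetres between its stops, as expected.

**Tin and yoghurt cup:** Both look unmoved in the last pictures.

**Disagreements in my checks:**
- **Fingertip height:** The reported tool position was about 30 mm lower than the fingertips really were. Both the side picture and the contact with the lid showed this, so I added 32 mm to every height.
- **Side camera:** Points on the tray were off by 2–3 pixels in the side picture.
- **Clip and lid angles:** I only judged the final clip angles from the pictures and the contact positions; I never measured them. I also did not refit the lid angle after clipping, only compared pictures.
- **Front clip force:** The last push on the front clip also showed about 8 N upward on the tool. I did not explain it, and it was gone once I withdrew.

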